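# Load the issue tote and slide it to the collection mark

### The job

Take the rectangular tin out of the stock crate, stand it on the open bench, let go and take it again the other way: the crate only lets you grip it across its narrow width, the tote's bay only along its length. Lower it (do not drop it) upright into the empty bay of the two-bay tote, beside its twin, and let go. Then slide the loaded tote, without lifting it, until it lies squarely inside the white taped outline, and leave the bottle, the canister and the carton where they are.

Things in the scene. Friction and masses are not known exactly. Their poses are not given: they have to be found in the camera images.
- tin: The tin to be moved: closed rectangular steel tin with a pale paper label and a flat round lid on top, 40 (own x) x 64 (own y) x 90 mm high (87 mm body plus a 3 mm lid 30 mm across), about 0.2 kg. Origin at the centre of its underside, z up. It starts upright in one of the crate's two compartments, narrow width along the crate's x.
- twin: An identical tin already standing in the tote's other bay (the one at the tote's -y side); its own y lies along the tote's x. It rides along and stays in its bay, upright.
- crate: Fixed grey plastic stock crate, open on top, outer 130 (x) x 163 (y) x 88 mm high, walls 5 mm, floor 6 mm thick. A middle wall along x splits it into two compartments, each 120 (x) x 74 (y) mm inside, centred at own y = +39.5 and -39.5 mm. The tin is in one, a round bottle in the other. Origin at the centre of its underside.
- tote: Loose grey plastic tote, open on top, outer 146 (x) x 136 (y) x 88 mm high, walls 8 mm, floor 6 mm, 0.4 kg empty. A middle wall along x makes two narrow bays, each 130 (x) x 56 (y) mm inside, at own y = +32 mm (empty) and -32 mm (twin). Origin: centre of its underside. Its flat outer sides can be pushed low down.
- tote_bay (a point): Centre of the floor of the tote's empty bay, 6 mm above the tote's underside; axes as the tote's. The tin belongs here with its 64 mm length along the bay (tote x).
- mark: Rectangular outline of 12 mm wide white tape, flat on the bench (look only), 176 (x) x 166 (y) mm inside the tape. Origin at its centre, on the bench. The tote belongs inside it, its x axis along the mark's x axis, either way round. The ground inside is clear at the start.
- bottle: Bystander: round white plastic bottle, 44 mm across, 88 mm high, in the crate's other compartment. Origin at the centre of its underside.
- canister: Bystander: white plastic canister with black cap and loop handle, 70 (x) x 100 (y) mm, 138 mm high overall, on the bench beyond the work. Origin at the centre of its underside.
- carton: Bystander: closed cardboard carton, 90 (x) x 120 (y) x 70 mm high, on the bench beyond the work. Origin at the centre of its underside.
There are look-alikes about, which are no part of the job. Leave any green or purple look-alike of the twin alone.

How it is judged:
On the way, in this order (a step that is already met when the one before it is completed fails the run):
1. the tin stands upright on the bench itself, let go (height (world z) of tin below 0.004 m and angle between tin's own z axis and vertical below 0.1 rad and contact force between the fingers and tin below 0.3 N and linear speed of tin below 0.03 m/s), for 0.2 s.
2. the tin stands upright on the floor of the tote's empty bay, let go (x of tin in the frame of tote between -0.036 and 0.036 m and y of tin in the frame of tote between 0.02 and 0.044 m and z of tin in the frame of tote below 0.011 m and angle between tin's own z axis and vertical below 0.1 rad and contact force between the fingers and tin below 0.3 N and linear speed of tin below 0.03 m/s), for 0.2 s.
3. the loaded tote stands inside the taped outline, let go (horizontal distance between tote and mark below 0.024 m and angle between the x axis of tote and the x axis of mark, either way round below 0.23 rad and height (world z) of tote below 0.004 m and contact force between the fingers and tote below 0.3 N and linear speed of tote below 0.02 m/s), for 0.2 s.
At the end, for the whole second after the job is handed in: The tote is flat on the bench in the outline (centres within 24 mm, sides within 0.23 rad of parallel), let go and at rest; the tin stands upright (within 0.1 rad) on the floor of its bay at the tote's +y side, the twin likewise in the bay at its -y side (all of step 2 and all of step 3 and x of twin in the frame of tote between -0.036 and 0.036 m and y of twin in the frame of tote between -0.044 and -0.02 m and z of twin in the frame of tote below 0.011 m and angle between twin's own z axis and vertical below 0.1 rad); the robot touches nothing.
It fails at once if the bottle is tipped over or shifted more than 30 mm (distance of bottle from where it was at the start of the episode above 0.03 m or angle between bottle's own z axis and vertical above 0.4 rad).
It fails at once if the canister is tipped over or shifted more than 30 mm (distance of canister from where it was at the start of the episode above 0.03 m or angle between canister's own z axis and vertical above 0.4 rad).
It fails at once if the carton is tipped over or shifted more than 30 mm (distance of carton from where it was at the start of the episode above 0.03 m or angle between carton's own z axis and vertical above 0.4 rad).
It fails at once if the tote is lifted off the bench instead of being slid (its base centre rises above 15 mm) (height (world z) of tote above 0.015 m).
It fails at once if the tin is dropped: it falls freely, faster than 0.7 m/s (about 25 mm of fall) (linear speed of tin above 0.7 m/s and contact force between anything else and tin below 0.05 N).
It also fails if it takes over 72 s, if anything falls off the work surface, if the arm or the gripper's body presses on something with over 40 N, if the wrist force passes 120 N, or if a joint passes its speed limit or range.

### The arm

A 7-joint arm with a two-finger parallel gripper is mounted at the origin on the work surface. World frame = base frame: x ahead of the robot, y to its left, z up, the work surface at z = 0. Lengths are in m, angles in rad, forces in N, time in s.
With the tool pointing down it reaches from about 0.425 to 0.875 m from the base axis. Payload 4.7 kg.
Tool frame: the origin (TCP) lies on the centre line of the jaws, within the pads' length; the fingertips stand 14 mm ahead of it and the grasp point (between the pads) lies 5 mm behind it; z points along the fingers, y is the direction in which the jaws open and shut (so a half turn about z gives the same grasp; the last joint's range is limited). The gripper opens to 87 mm and grips with 3 to 60 N. Pads are 19 mm wide; open, the fingers measure 117 mm over their backs; the gripper's body (75 mm by 190 mm) begins 51 mm behind the grasp point.
Start: joints at [1.181, 0.321, -0.07, 1.45, 0.023, 1.371, -0.057], TCP at [0.255, -0.598, 0.237] pointing down, gripper open.
Joint ranges: [-2.86, 2.86], [-0.3, 2.09], [-1.38, 1.24], [0.06, 2.45], [-1.56, 4.7], [0.09, 2.05], [-2.69, 2.69]. Speed limits (rad/s): [2.57, 2.57, 3.14, 3.14, 3.14, 3.14, 3.14].

### API

Orientations are given as a rotation vector (axis times angle).
In Python, from bench import ctrl gives the robot as it stands. The module is installed in compiled form; this text tells all that it offers.
- The arm moves only by the tool step_arm, never from a script. Its argument "plan" is a list of rows, each a list of 3 entries, a list of its own where there are three numbers: the turn, a rotation vector about the tool's x, y, z in rad, then the shift along the tool's x, y, z in m, then the closure in counts, from 0 (fully open) to 255 (shut). In form: [[[rx, ry, rz], [x, y, z], hand], ...]. A call has exactly 10 rows; each row is the pose to reach, as a shift and turn from the pose commanded when the call began, along the tool's axes at that moment; what a row does not reach only later rows make up. A row lasts 1/8 s, in which the tool goes at most 62.5 mm and 10.7 degrees, less where a joint would pass 70% of its speed; a pose out of reach is approached as far as the arm can. A call with a gripper value outside its range is refused whole. The fingers move at their own pace and stop on an object; "squeeze" is the grip in N (left out, the last holds). Time passes only in rows, so rows that repeat a pose let the fingers close, or fill a call up. It gives the time, the measured TCP pose, the force and the opening at its end, in the units of the state.
- ctrl.get_state(): the state, without advancing time (a new reading comes with each control period).
- ctrl.get_image(name): name is "side" or "top"; returns the picture (420x560x3 uint8, red, green, blue); there is no depth.
- ctrl.calibration(name): a dict with "fov_y" (degrees; the focal length in pixels is half the picture's height over the tangent of half this angle, whatever the lens; pixels are square), "cx", "cy" (the principal point, pixels), "k1" (the pictures are not rectified: a ray, as slopes to the right and down, at radius r is drawn at 1 + k1 r^2 times it, then the intrinsics apply), "rvec" (rotation vector, rad) and "tvec" (3), from world to camera coordinates, as OpenCV has them. Camera axes: x right, y down, z forward; pixel columns grow to the right and rows downward; lengths in m; the calibration is good to about 2 mm. A picture is of the moment at which its call begins. calibration takes no time and is no camera call.
- ctrl.close_job(): hands the job in, once; it reports no verdict.
Trained networks look in the newest picture that a camera, given by its name, has taken for a name from the list of things; names that differ only in an ending like _2 or _b are one class to them, and where a whole thing is asked for, a point or a joint stands for the part that bears it (a point fixed in the world has none). Each returns a list of dicts, best first, with "score" (0 to 1); they miss things now and then, are a little off and sometimes report something else, mostly with a low value. They report only what shows in the picture. A call takes as long as a camera call. They do not tell look-alikes from the thing itself.
- ctrl.cut_out(camera, label): "pixels" (420x560 bool, what is visible of it) and "rect" ([left, top, width, height] in pixels, round what is visible of it).
The state is a dict: "time": time; "joint_positions": joint angles; "qd": joint speeds; "joint_torque": joint torques, N m; "position": TCP position; "tool_rot": TCP orientation; "ft_force": force on the tool from outside, world axes, zero at the start; "torque": the same for the moment, N m; "grip_width": opening from 0.0 (shut) to 1.0 (fully open).
Only numpy, scipy, OpenCV 4.12 (cv2) and the standard library are available. Lean on these libraries where they do the work, as an engineer would, in place of code of your own. Each camera call takes 0.05 s, during which the arm holds its last target.

## Working session

There is one attempt and no reset: what is moved stays moved. The work goes in short steps, Python scripts to look and compute and a tool call to move; the robot and the scene stay as the last step left them, time stands still between calls to the robot, and variables do not carry over. Pictures are saved under pics/ and viewed, and the job is handed in when it is done.

Besides the shell and the picture viewer there is one more tool, called after "Call:" by a JSON object that holds its "fn" and its "kwargs". step_arm: Moves the arm, as the interface text tells. Its arguments: {"type":"object","properties":{"plan":{"type":"array"},"squeeze":{"type":"number"}},"required":["plan"]}

```bash
mkdir -p pics; python3 - <<'E'
from bench import ctrl
import cv2,numpy as np
s=ctrl.get_state()
for k,v in s.items(): print(k,np.round(v,4))
for n in("top","side"):
    print(n,ctrl.calibration(n))
    cv2.imwrite(f"pics/{n}0.png",ctrl.get_image(n)[:,:,::-1])
E
```

```text
time 0.0
joint_positions [ 1.1811  0.3218 -0.0701  1.4517  0.0226  1.3708 -0.0569]
qd [ 0.0002  0.0007  0.0001  0.     -0.0001  0.0013 -0.0008]
joint_torque [-0.00000e+00 -4.91295e+01 -4.03800e-01 -3.12527e+01 -6.40000e-02
  4.37000e-02  2.00000e-04]
position [ 0.2551 -0.5973  0.2355]
tool_rot [-3.076e+00 -6.297e-01  7.000e-04]
ft_force [0.3275 0.625  0.5073]
torque [ 0.0103 -0.0091 -0.0141]
grip_width 1.0002
top {'fov_y': 48.18959097977346, 'cx': 277.1908615636496, 'cy': 205.48573708927884, 'k1': 0.01934646996612973, 'rvec': array([ 2.11198863, -2.15278786,  0.17097254]), 'tvec': array([0.05441832, 0.5545337 , 1.17532336])}
side {'fov_y': 57.45097388170326, 'cx': 279.90756034147955, 'cy': 208.79270530122798, 'k1': -0.01338314126432367, 'rvec': array([ 0.4837394 , -2.60641536,  1.38167205]), 'tvec': array([0.53747347, 0.12271729, 0.86212558])}
```

View pics/top0.png

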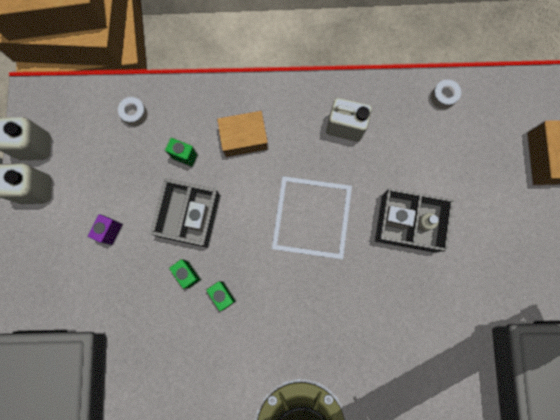

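View pics/side0.png

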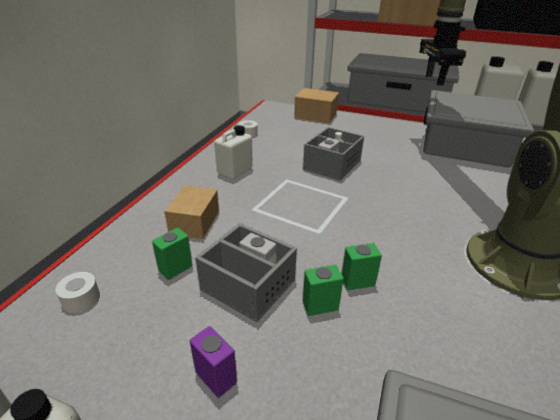

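```bash
cat > h.py <<'E'
import numpy as np,cv2
from bench import ctrl
from scipy.spatial.transform import Rotation as R
def cal(n):
    c=ctrl.calibration(n); f=210/np.tan(np.radians(c['fov_y']/2))
    K=np.array([[f,0,c['cx']],[0,f,c['cy']],[0,0,1]]); d=np.array([c['k1'],0,0,0,0.])
    return K,d,np.array(c['rvec']),np.array(c['tvec'])
def proj(n,P):
    K,d,r,t=cal(n); return cv2.projectPoints(np.asarray(P,float).reshape(-1,3),r,t,K,d)[0].reshape(-1,2)
def unproj(n,uv,z):
    K,d,r,t=cal(n); p=cv2.undistortPoints(np.asarray(uv,float).reshape(-1,1,2),K,d).reshape(-1,2)
    Rm=cv2.Rodrigues(r)[0]; o=-Rm.T@t; D=np.c_[p,np.ones(len(p))]@Rm
    return o+D*((z-o[2])/D[:,2])[:,None]
def T(pose,P):
    x,y,a=pose; c,s=np.cos(a),np.sin(a); P=np.asarray(P,float)
    return np.c_[x+c*P[:,0]-s*P[:,1],y+s*P[:,0]+c*P[:,1],P[:,2]]
def rect(hx,hy,z,cy=0): return np.array([[hx,hy+cy,z],[-hx,hy+cy,z],[-hx,-hy+cy,z],[hx,-hy+cy,z]])
def draw(img,n,pose,loops,col=(0,0,255),s=1,off=(0,0)):
    for L in loops:
        q=(proj(n,T(pose,L))-off)*s+ (s-1)/2
        cv2.polylines(img,[np.round(q*8).astype(int)],True,col,1,cv2.LINE_AA,3)
def crop(img,x,y,w,h,s): return cv2.resize(img[y:y+h,x:x+w],None,fx=s,fy=s,interpolation=cv2.INTER_CUBIC)
E
python3 - <<'E'
from h import *
i=cv2.imread('pics/top0.png')
cv2.imwrite('pics/c1.png',crop(i,140,165,100,100,6)); cv2.imwrite('pics/c2.png',crop(i,365,170,100,100,6)); cv2.imwrite('pics/c3.png',crop(i,262,165,100,100,6))
K,d,r,t=cal('top');Rm=cv2.Rodrigues(r)[0];print(-Rm.T@t,Rm[2])
K,d,r,t=cal('side');Rm=cv2.Rodrigues(r)[0];print(-Rm.T@t,Rm[2])
for n,l in(('tin',0.09),('tote',0.088),('crate',.088),('mark',0),('bottle',.088),('canister',.12),('carton',.07)):
    for o in ctrl.cut_out('top',n): 
        ys,xs=np.nonzero(o['pixels']); print(n,round(o['score'],2),o['rect'],unproj('top',[[xs.mean(),ys.mean()]],l).round(3))
E
```

```text
[0.35409659 0.0389341  1.2509811 ] [ 0.1648583   0.00398299 -0.98630922]
[0.28691838 0.7939225  0.57841394] [ 0.28091505 -0.77676855 -0.56366422]
tin 0.7 [386.2, 208.7, 29.0, 18.8] [[ 0.512 -0.26   0.09 ]]
tote 0.98 [149.5, 178.8, 70.8, 67.8] [[0.536 0.277 0.088]]
crate 0.61 [373.4, 189.1, 79.2, 63.7] [[ 0.502 -0.299  0.088]]
mark 0.58 [273.5, 177.9, 78.4, 77.7] [[ 0.527 -0.049  0.   ]]
bottle 0.68 [414.1, 209.0, 24.5, 24.2] [[ 0.501 -0.328  0.088]]
canister 0.85 [325.0, 98.0, 46.5, 46.6] [[ 0.758 -0.14   0.12 ]]
carton 0.75 [219.4, 111.0, 48.5, 46.4] [[0.744 0.13  0.07 ]]
```

View pics/c1.png

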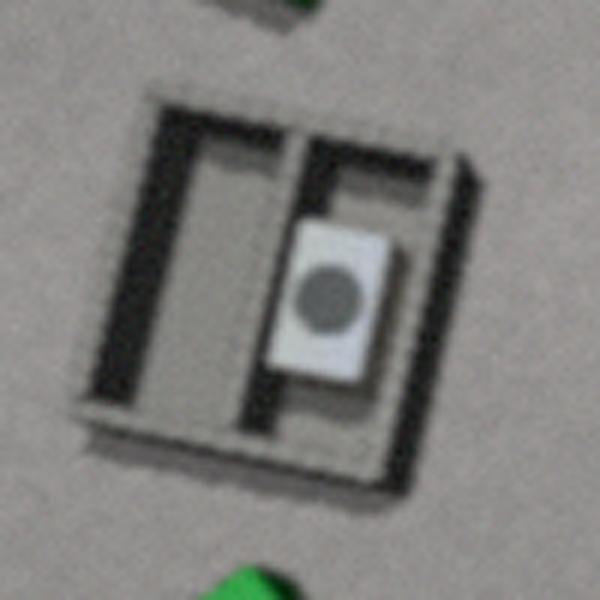

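View pics/c2.png

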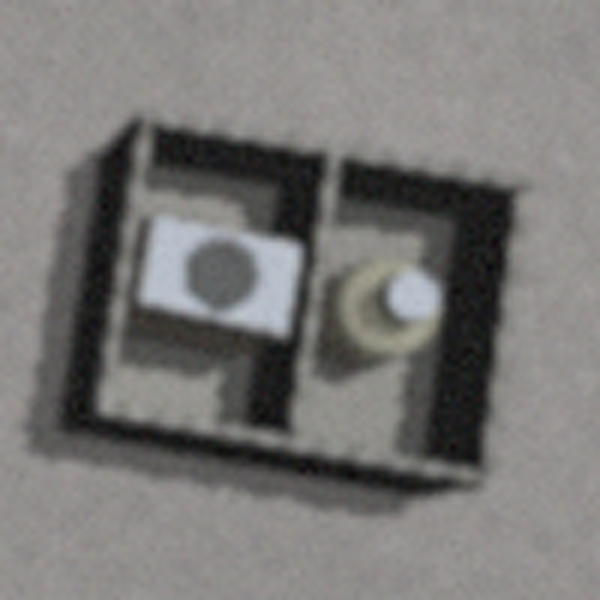

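View pics/c3.png

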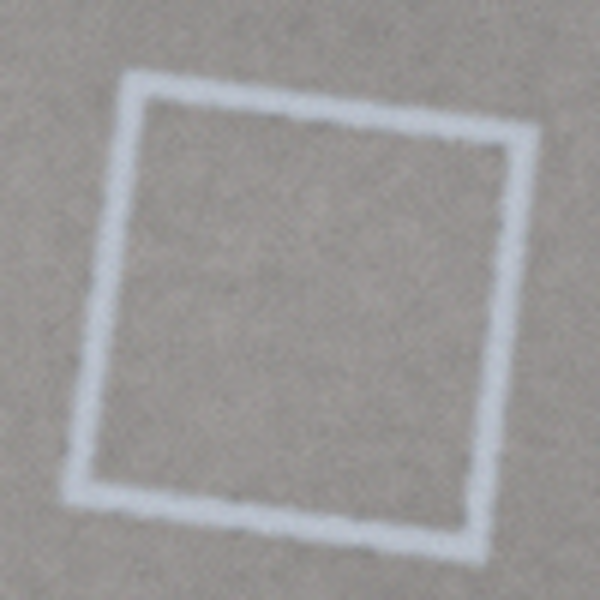

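```bash
cat > fit.py <<'E'
from h import *
from scipy.optimize import least_squares
def fit(P,uv,x0,n='top'):
    r=least_squares(lambda p:(proj(n,T(p,P))-uv).ravel(),x0); print(np.round(r.x,4),'rms px',np.sqrt((r.fun**2).mean()).round(2)); return r.x
def full(a,x0,y0,s=6): return (np.array(a,float)-(s-1)/2)/s+[x0,y0]
E
python3 - <<'E'
from fit import *
# order TL(+x+y),TR(+x-y),BR,BL
def C(hx,hy,z,cy=0): return np.array([[hx,hy,z],[hx,-hy,z],[-hx,-hy,z],[-hx,hy,z]])+[0,cy,0]
tote=fit(C(.073,.068,.088),full([(152,95),(462,155),(385,485),(78,408)],140,165),[.53,.28,-.2])
crate=fit(C(.065,.0815,.088),full([(138,120),(522,187),(485,485),(97,418)],365,170),[.5,-.3,-.1])
mark=fit(C(.1,.095,0),full([(125,70),(540,125),(487,565),(62,505)],262,165),[.52,-.05,-.1])
tin=fit(C(.02,.032,.087),full([(150,215),(307,240),(290,337),(138,305)],365,170),[.5,-.26,-.1])
twin=fit(C(.032,.02,.087),full([(303,218),(392,237),(358,383),(268,367)],140,165),[.5,.25,-.2])
np.savez('p.npz',tote=tote,crate=crate,mark=mark,tin=tin,twin=twin)
def loc(a,b):
    d=b[:2]-a[:2];c,s=np.cos(a[2]),np.sin(a[2]);return np.round([c*d[0]+s*d[1],-s*d[0]+c*d[1],b[2]-a[2]],4)
print('tin in crate',loc(crate,tin),'twin in tote',loc(tote,twin))
for n in('top','side'):
    i=cv2.imread(f'pics/{n}0.png')
    s=3
    for k,(x0,y0,w,h) in enumerate([(140,165,230,110),(262,165,210,110)] if n=='top' else [(150,110,260,195)]):
        im=crop(i,x0,y0,w,h,s)
        draw(im,n,tote,[rect(.073,.068,.088),rect(.073,.068,0),rect(.065,.028,.088,.032),rect(.065,.028,.088,-.032)],(0,0,255),s,(x0,y0))
        draw(im,n,crate,[rect(.065,.0815,.088),rect(.065,.0815,0),rect(.06,.037,.088,.0395),rect(.06,.037,.088,-.0395)],(0,255,255),s,(x0,y0))
        draw(im,n,mark,[rect(.088,.083,0),rect(.1,.095,0)],(255,0,0),s,(x0,y0))
        draw(im,n,tin,[rect(.02,.032,.087)],(0,255,0),s,(x0,y0)); draw(im,n,twin,[rect(.032,.02,.087)],(0,255,0),s,(x0,y0))
        cv2.imwrite(f'pics/ov_{n}{k}.png',im)
E
```

```text
[ 0.5368  0.2763 -0.2263] rms px 1.29
[ 0.5057 -0.3017 -0.1948] rms px 0.62
[ 0.5305 -0.0494 -0.1593] rms px 0.11
[ 0.5178 -0.266  -0.2082] rms px 0.27
[ 0.5292  0.251  -0.2172] rms px 0.26
tin in crate [ 0.0049  0.0373 -0.0134] twin in tote [-0.0017 -0.0264  0.0091]
```

View pics/ov_top0.png

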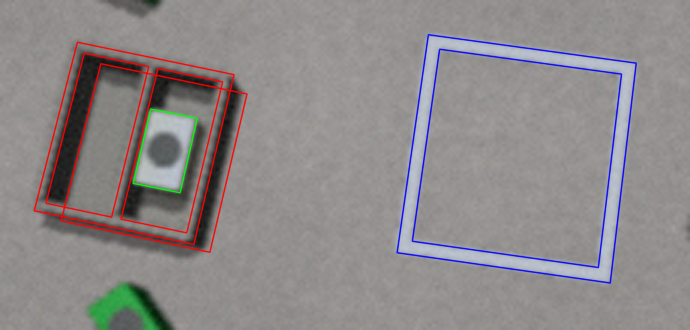

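View pics/ov_top1.png

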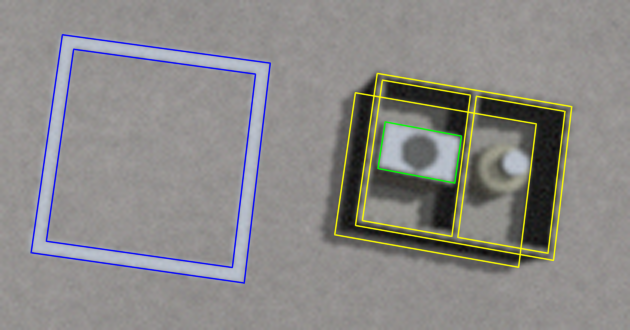

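View pics/ov_side0.png

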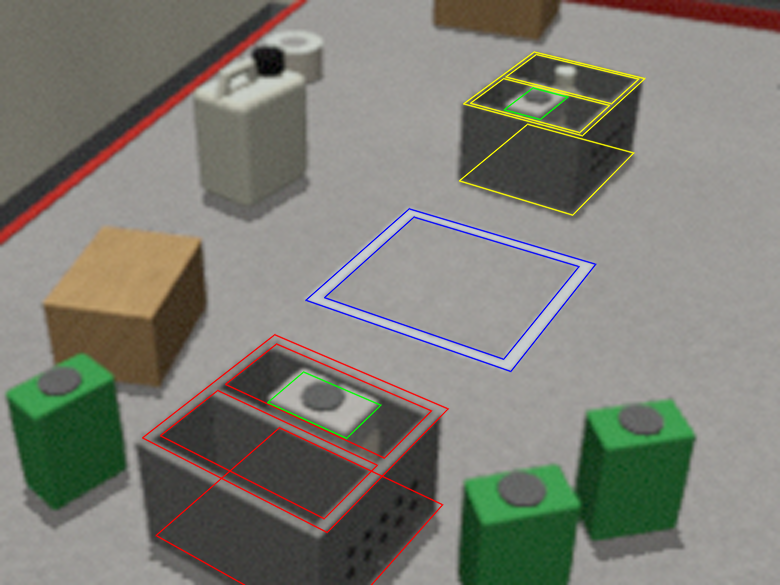

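```bash
python3 - <<'E'
from h import *
i=cv2.imread('pics/side0.png'); c=crop(i,190,215,115,105,6.0); cv2.imwrite('pics/c4.png',c)
i=cv2.imread('pics/top0.png'); c=crop(i,145,170,80,85,7); c=cv2.convertScaleAbs(c,alpha=1.5,beta=-10)
for k in range(0,560,70): cv2.line(c,(k,0),(k,8),(0,0,255),1);cv2.line(c,(0,k),(8,k),(0,0,255),1)
cv2.imwrite('pics/c5.png',c)
E
```

```text
(no output)
```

View pics/c4.png

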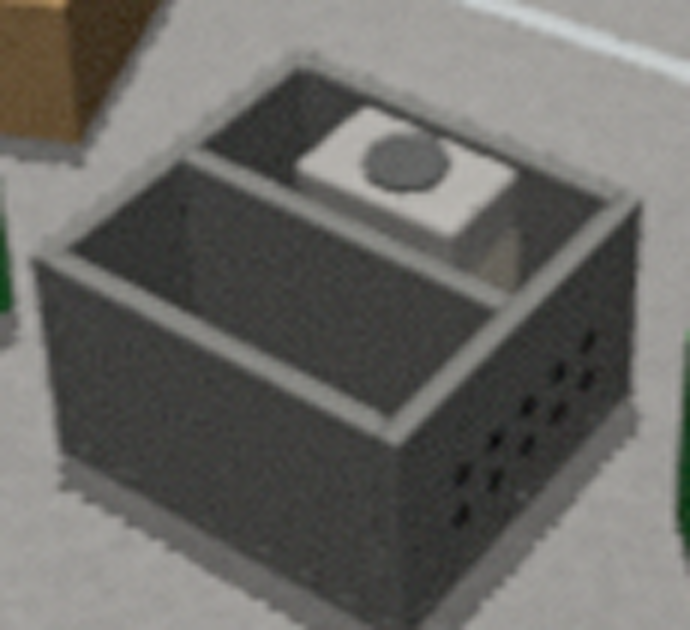

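View pics/c5.png

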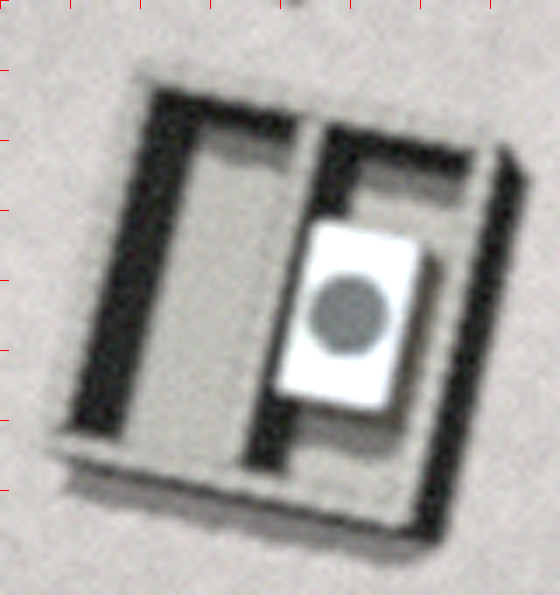

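```bash
python3 - <<'E'
from fit import *
def C(hx,hy,z): return np.array([[hx,hy,z],[hx,-hy,z],[-hx,-hy,z],[-hx,hy,z]])
A=full([(140,72),(503,147),(418,528),(55,440)],145,170,7)
B=full([(38,258),(298,50),(640,197),(397,442)],190,215)
P=C(.073,.068,.088)
a=fit(P,A,[.53,.28,-.2]); b=fit(P,B,[.53,.28,-.2],'side')
r=least_squares(lambda p:np.r_[(proj('top',T(p,P))-A).ravel(),(proj('side',T(p,P))-B).ravel()],a); print(r.x,r.fun.round(1))
print(np.round(proj('top',T(a,P))-A,2), np.round(proj('side',T(b,P))-B,2))
tote=r.x
d=dict(np.load('p.npz')); d['tote']=tote; np.savez('p.npz',**d)
i=cv2.imread('pics/top0.png');s=7;im=crop(i,145,170,80,85,s)
draw(im,'top',tote,[rect(.073,.068,.088),rect(.073,.068,0),rect(.065,.028,.088,.032),rect(.065,.028,.006,.032)],(0,0,255),s,(145,170));cv2.imwrite('pics/o5.png',im)
i=cv2.imread('pics/side0.png');s=6;im=crop(i,190,215,115,105,s)
draw(im,'side',tote,[rect(.073,.068,.088),rect(.073,.068,0),rect(.065,.028,.088,.032)],(0,0,255),s,(190,215));cv2.imwrite('pics/o6.png',im)
# tin in side refinement
E
```

```text
[ 0.5374  0.2764 -0.2232] rms px 1.28
[ 0.5387  0.2819 -0.2269] rms px 0.69
[ 0.53868684  0.27908943 -0.22568261] [-0.4 -1.9 -0.  -1.9 -1.2  0.2 -2.6  1.6 -0.5 -1.4  0.5 -1.3  1.3 -1.
  1.2 -0.4]
[[ 0.58 -1.43]
 [ 0.99 -1.52]
 [-0.06  0.65]
 [-1.48  2.17]] [[-1.31 -0.56]
 [-0.05 -0.59]
 [ 0.83 -0.15]
 [ 0.51  0.66]]
```

View pics/o5.png

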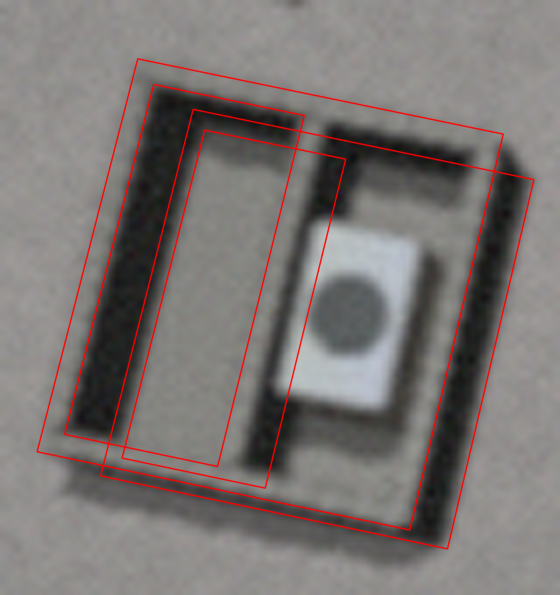

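View pics/o6.png

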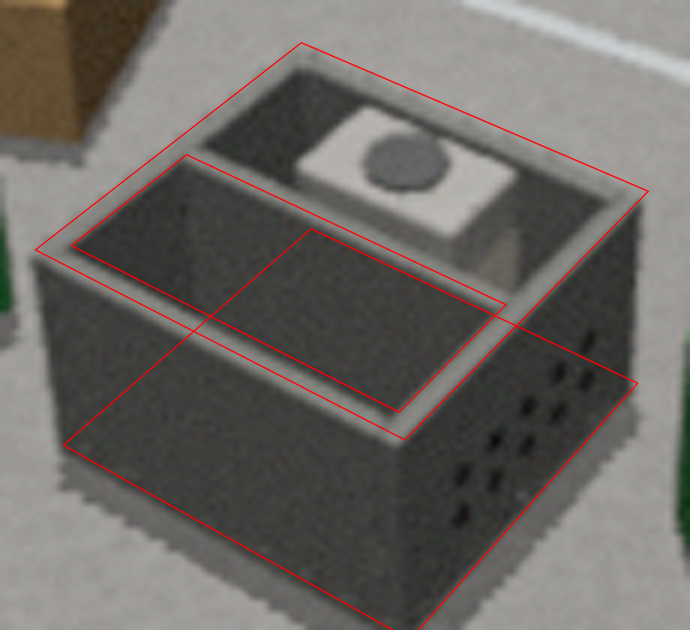

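```bash
cat > mv.py <<'E'
import sys
from h import *
def target(x,y,z,jaw):
    "shift/turn from the present measured pose to TCP (x,y,z), pointing down, tool y at world angle jaw deg (mod 180, nearest)"
    s=ctrl.get_state(); R0=R.from_rotvec(s['tool_rot']); M=R0.as_matrix()
    cur=np.degrees(np.arctan2(M[1,1],M[0,1])); j=jaw+180*np.round((cur-jaw)/180); a=np.radians(j)
    yv=np.array([np.cos(a),np.sin(a),0]); zv=np.array([0,0,-1.]); xv=np.cross(yv,zv)
    Rt=R.from_matrix(np.c_[xv,yv,zv])
    print('t',round(s['time'],2),'pos',np.round(s['position'],4),'jaw',cur.round(1),'q',np.round(s['joint_positions'],2),'F',np.round(s['ft_force'],1),'w',round(s['grip_width'],3))
    print('turn',(R0.inv()*Rt).as_rotvec().round(3),'shift',R0.inv().apply(np.array([x,y,z])-s['position']).round(4))
if __name__=='__main__': target(*map(float,sys.argv[1:5]))
E
python3 mv.py .518 -.266 .235 -12
python3 - <<'E'
from fit import *
d=np.load('p.npz')
for u in [(183,273),(220,295),(180,150),(103,230)]: print(unproj('top',[u],.09).round(3))
i=cv2.imread('pics/side0.png'); im=crop(i,295,120,80,65,8); cv2.imwrite('pics/c7.png',im)
draw(im,'side',d['tin'],[rect(.02,.032,.087)],(0,255,0),8,(295,120)); cv2.imwrite('pics/c8.png',im)
E
```

```text
t 0.45 pos [ 0.2553 -0.5977  0.2365] jaw -66.9 q [ 1.18  0.32 -0.07  1.45  0.02  1.37 -0.06] F [ 0.  -0.6  0.2] w 0.995
turn [-0.     0.    -0.958] shift [ 0.3719 -0.2018  0.0015]
[[0.385 0.277 0.09 ]]
[[0.33  0.187 0.09 ]]
[[0.697 0.29  0.09 ]]
[[0.495 0.478 0.09 ]]
```

View pics/c8.png

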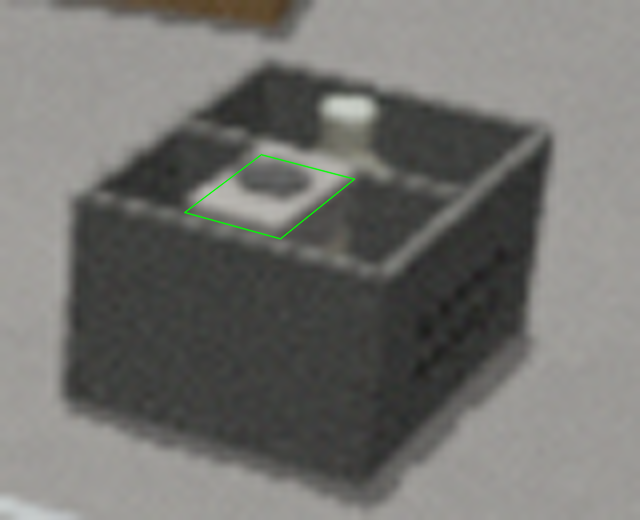

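```bash
python3 - <<'E'
from fit import *
def C(hx,hy,z): return np.array([[hx,hy,z],[hx,-hy,z],[-hx,-hy,z],[-hx,hy,z]])
tin=fit(C(.02,.032,.093),full([(150,215),(307,240),(290,337),(138,305)],365,170),[.5,-.26,-.1])
twin=fit(C(.032,.02,.093),full([(303,218),(392,237),(358,383),(268,367)],140,165),[.5,.25,-.2])
print(proj('side',T(tin,C(.02,.032,.093))).round(1))
E
python3 mv.py .517 -.265 .235 -11.5
```

```text
[ 0.5169 -0.2645 -0.2081] rms px 0.26
[ 0.5283  0.2499 -0.2171] rms px 0.3
[[317.9 144.5]
 [327.5 137.3]
 [339.2 140.3]
 [329.9 147.8]]
t 0.45 pos [ 0.2553 -0.5977  0.2365] jaw -66.9 q [ 1.18  0.32 -0.07  1.45  0.02  1.37 -0.06] F [ 0.  -0.6  0.2] w 0.995
turn [-0.     0.    -0.966] shift [ 0.3713 -0.2031  0.0015]
```

Call:
{"fn": "step_arm", "kwargs": {"plan": [[[0, 0, -0.16], [0.06, -0.033, 0], 70], [[0, 0, -0.32], [0.12, -0.065, 0], 70], [[0, 0, -0.48], [0.17, -0.095, 0], 70], [[0, 0, -0.64], [0.22, -0.12, 0], 70], [[0, 0, -0.8], [0.27, -0.145, 0], 70], [[0, 0, -0.96], [0.32, -0.175, 0], 70], [[0, 0, -0.965], [0.371, -0.203, 0.001], 70], [[0, 0, -0.965], [0.371, -0.203, 0.001], 70], [[0, 0, -0.965], [0.371, -0.203, 0.001], 70], [[0, 0, -0.965], [0.371, -0.203, 0.001], 70]]}}

```text
time: 1.7
position: [0.5157, -0.2673, 0.2355]
tool_rot: [2.437, 1.982, -0.001]
ft_force: [-0.6, -0.4, 0.1]
grip_width: 0.725
```

```bash
python3 mv.py .517 -.265 .067 -11.5
```

```text
t 1.7 pos [ 0.5157 -0.2673  0.2355] jaw -11.8 q [ 0.81  0.2  -0.43  1.62  0.09  1.34  0.16] F [-0.6 -0.4  0.1] w 0.725
turn [-0.     0.001 -0.004] shift [0.0026 0.0009 0.1685]
```

Call:
{"fn": "step_arm", "kwargs": {"plan": [[[0, 0, 0], [0.0026, 0.001, 0.03], 70], [[0, 0, 0], [0.0026, 0.001, 0.06], 70], [[0, 0, 0], [0.0026, 0.001, 0.09], 70], [[0, 0, 0], [0.0026, 0.001, 0.12], 70], [[0, 0, 0], [0.0026, 0.001, 0.15], 70], [[0, 0, 0], [0.0026, 0.001, 0.169], 70], [[0, 0, 0], [0.0026, 0.001, 0.169], 70], [[0, 0, 0], [0.0026, 0.001, 0.169], 70], [[0, 0, 0], [0.0026, 0.001, 0.169], 255], [[0, 0, 0], [0.0026, 0.001, 0.169], 255]], "squeeze": 15}}

```text
time: 2.95
position: [0.5188, -0.2632, 0.0675]
tool_rot: [2.433, 1.985, 0.001]
ft_force: [-0.0, 0.6, 0.2]
grip_width: 0.579
```

Call:
{"fn": "step_arm", "kwargs": {"plan": [[[0, 0, 0], [0, 0, 0], 255], [[0, 0, 0], [0, 0, 0], 255], [[0, 0, 0], [0, 0, 0], 255], [[0, 0, 0], [0, 0, -0.02], 255], [[0, 0, 0], [0, 0, -0.045], 255], [[0, 0, 0], [0, 0, -0.075], 255], [[0, 0, 0], [0, 0, -0.105], 255], [[0, 0, 0], [0, 0, -0.13], 255], [[0, 0, 0], [0, 0, -0.13], 255], [[0, 0, 0], [0, 0, -0.13], 255]]}}

```text
time: 4.2
position: [0.5177, -0.2627, 0.1958]
tool_rot: [-2.433, -1.986, 0.001]
ft_force: [-0.7, -0.5, -1.2]
grip_width: 0.463
```

```bash
python3 - <<'E'
from h import *
for n in('top','side'): cv2.imwrite(f'pics/{n}1.png',ctrl.get_image(n)[:,:,::-1])
E
python3 mv.py .53 -.06 .197 -11.5
```

```text
t 4.3 pos [ 0.5175 -0.2626  0.1951] jaw -11.6 q [ 0.8   0.23 -0.43  1.67  0.1   1.27  0.15] F [-0.3  0.5 -1.6] w 0.459
turn [-0.002 -0.001 -0.001] shift [ 0.201  -0.0284 -0.0017]
```

View pics/side1.png

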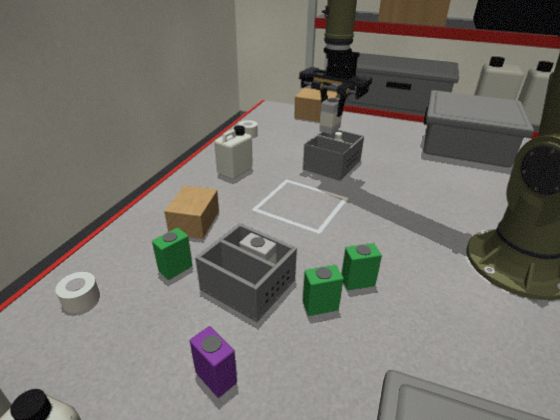

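Call:
{"fn": "step_arm", "kwargs": {"plan": [[[0, 0, 0], [0.025, -0.0035, 0], 255], [[0, 0, 0], [0.055, -0.008, 0], 255], [[0, 0, 0], [0.085, -0.012, 0], 255], [[0, 0, 0], [0.115, -0.016, 0], 255], [[0, 0, 0], [0.145, -0.02, 0], 255], [[0, 0, 0], [0.175, -0.025, 0.03], 255], [[0, 0, 0], [0.201, -0.028, 0.06], 255], [[0, 0, 0], [0.201, -0.028, 0.09], 255], [[0, 0, 0], [0.201, -0.028, 0.115], 255], [[0, 0, 0], [0.201, -0.028, 0.12], 255]]}}

```text
time: 5.55
position: [0.5289, -0.0601, 0.0739]
tool_rot: [-2.43, -1.984, 0.005]
ft_force: [0.9, 0.2, -1.2]
grip_width: 0.461
```

```bash
python3 mv.py .53 -.06 .061 -11.5; python3 -c "
from h import *
cv2.imwrite('pics/side2.png',ctrl.get_image('side')[100:300,200:450,::-1].repeat(3,0).repeat(3,1))"
```

```text
t 5.55 pos [ 0.5289 -0.0601  0.0739] jaw -11.6 q [ 0.56  0.27 -0.56  1.9   0.16  1.02 -0.27] F [ 0.9  0.2 -1.2] w 0.461
turn [-0.005 -0.    -0.001] shift [0.0003 0.0011 0.0129]
```

View pics/side2.png

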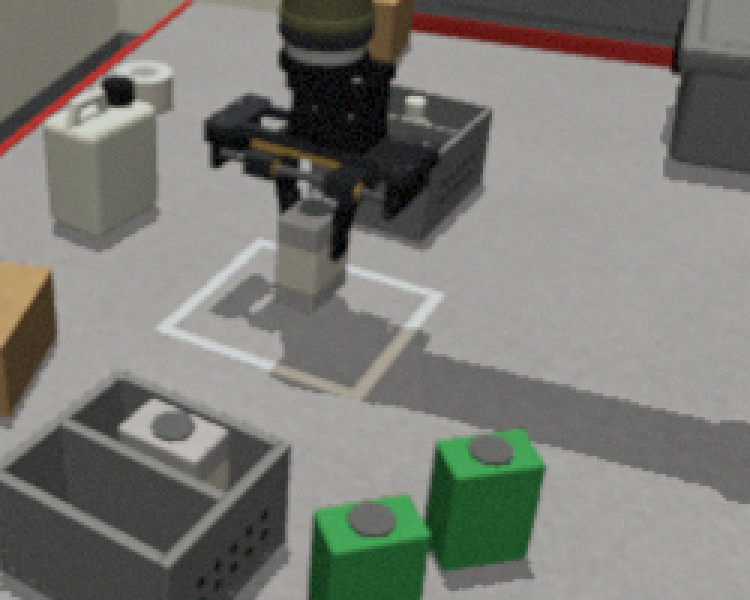

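Call:
{"fn": "step_arm", "kwargs": {"plan": [[[-0.005, 0, 0], [0, 0.001, 0.002], 255], [[-0.005, 0, 0], [0, 0.001, 0.004], 255], [[-0.005, 0, 0], [0, 0.001, 0.006], 255], [[-0.005, 0, 0], [0, 0.001, 0.008], 255], [[-0.005, 0, 0], [0, 0.001, 0.01], 255], [[-0.005, 0, 0], [0, 0.001, 0.011], 255], [[-0.005, 0, 0], [0, 0.001, 0.012], 255], [[-0.005, 0, 0], [0, 0.001, 0.0125], 255], [[-0.005, 0, 0], [0, 0.001, 0.013], 255], [[-0.005, 0, 0], [0, 0.001, 0.013], 255]]}}

```text
time: 6.85
position: [0.5322, -0.0606, 0.0635]
tool_rot: [2.431, 1.984, 0.005]
ft_force: [0.1, -0.8, -2.9]
grip_width: 0.463
```

```bash
python3 mv.py .53 -.06 .061 -11.5
```

```text
t 6.85 pos [ 0.5322 -0.0606  0.0635] jaw -11.6 q [ 0.56  0.28 -0.56  1.91  0.18  0.99 -0.28] F [ 0.1 -0.8 -2.9] w 0.463
turn [ 0.005  0.    -0.001] shift [ 0.0002 -0.0023  0.0025]
```

Call:
{"fn": "step_arm", "kwargs": {"plan": [[[0.003, 0, 0], [0, 0, 0.0005], 255], [[0.003, 0, 0], [0, 0, 0.001], 255], [[0.003, 0, 0], [0, 0, 0.0015], 255], [[0.003, 0, 0], [0, 0, 0.002], 255], [[0.003, 0, 0], [0, 0, 0.0025], 255], [[0.003, 0, 0], [0, 0, 0.0025], 255], [[0.003, 0, 0], [0, 0, 0.0025], 255], [[0.003, 0, 0], [0, 0, 0.0025], 255], [[0.003, 0, 0], [0, 0, 0.0025], 255], [[0.003, 0, 0], [0, 0, 0.0025], 255]]}}

```text
time: 8.1
position: [0.5322, -0.0606, 0.061]
tool_rot: [2.433, 1.985, 0.002]
ft_force: [0.1, 1.0, -1.5]
grip_width: 0.46
```

```bash
python3 mv.py .53 -.06 .061 -11.5
```

```text
t 8.1 pos [ 0.5322 -0.0606  0.061 ] jaw -11.6 q [ 0.56  0.29 -0.55  1.91  0.18  0.99 -0.28] F [ 0.1  1.  -1.5] w 0.46
turn [ 0.002  0.    -0.001] shift [ 0.0002 -0.0023  0.    ]
```

Close to the surface; another couple of mm gently until force shows.

Call:
{"fn": "step_arm", "kwargs": {"plan": [[[0.002, 0, 0], [0, 0, 0.0003], 255], [[0.002, 0, 0], [0, 0, 0.0006], 255], [[0.002, 0, 0], [0, 0, 0.0009], 255], [[0.002, 0, 0], [0, 0, 0.0012], 255], [[0.002, 0, 0], [0, 0, 0.0015], 255], [[0.002, 0, 0], [0, 0, 0.0015], 255], [[0.002, 0, 0], [0, 0, 0.0015], 255], [[0.002, 0, 0], [0, 0, 0.0015], 255], [[0.002, 0, 0], [0, 0, 0.0015], 255], [[0.002, 0, 0], [0, 0, 0.0015], 255]]}}

```text
time: 9.35
position: [0.5322, -0.0606, 0.0609]
tool_rot: [2.434, 1.986, -0.001]
ft_force: [-4.4, 0.7, 10.4]
grip_width: 0.461
```

```bash
python3 mv.py .53 -.06 .061 -11.5;python3 -c "
from h import *
cv2.imwrite('pics/side3.png',ctrl.get_image('side')[120:220,250:370,::-1].repeat(5,0).repeat(5,1))"
```

```text
t 9.35 pos [ 0.5322 -0.0606  0.0609] jaw -11.6 q [ 0.56  0.29 -0.55  1.91  0.18  0.99 -0.28] F [-4.4  0.7 10.4] w 0.461
turn [ 0.     0.001 -0.001] shift [ 0.0002 -0.0023 -0.0001]
```

View pics/side3.png

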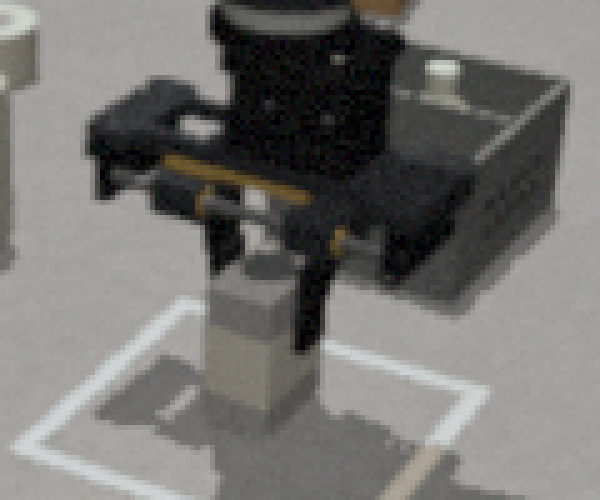

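Call:
{"fn": "step_arm", "kwargs": {"plan": [[[0, 0, 0], [0, 0, -0.001], 255], [[0, 0, 0], [0, 0, -0.001], 70], [[0, 0, 0], [0, 0, -0.001], 70], [[0, 0, 0], [0, 0, -0.001], 50], [[0, 0, 0], [0, 0, -0.001], 40], [[0, 0, 0], [0, 0, -0.01], 20], [[0, 0, 0], [0, 0, -0.03], 0], [[0, 0, 0], [0, 0, -0.06], 0], [[0, 0, 0], [0, 0, -0.09], 0], [[0, 0, 0], [0, 0, -0.09], 0]]}}

```text
time: 10.65
position: [0.5342, -0.0607, 0.1527]
tool_rot: [2.43, 1.983, 0.005]
ft_force: [-0.3, 0.8, 0.1]
grip_width: 0.997
```

```bash
python3 mv.py .532 -.06 .15 78;python3 -c "
from h import *
cv2.imwrite('pics/side4.png',ctrl.get_image('side')[120:220,250:370,::-1].repeat(5,0).repeat(5,1))"
```

```text
t 10.65 pos [ 0.5342 -0.0607  0.1527] jaw -11.6 q [ 0.59  0.18 -0.57  1.83  0.11  1.16 -0.22] F [-0.3  0.8  0.1] w 0.997
turn [ 0.004  0.005 -1.563] shift [ 0.0002 -0.0023  0.0027]
```

View pics/side4.png

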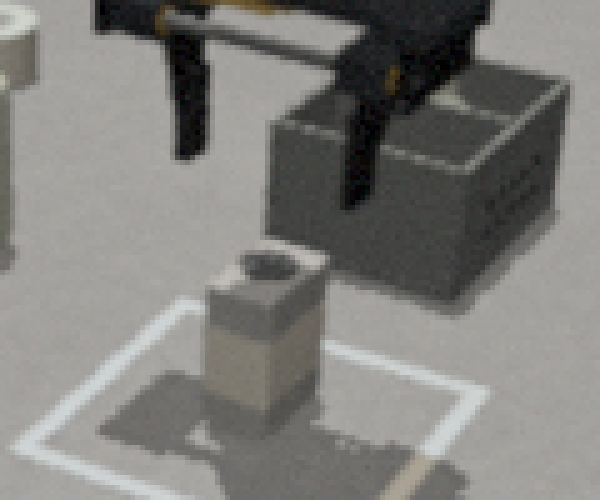

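```bash
python3 - <<'E'
from fit import *
c=full([(270,266)],250,120,5); print(unproj('side',c,.09))
P=np.array([[.02,.032,.087],[.02,-.032,.087],[-.02,-.032,.087],[-.02,.032,.087]])
fit(P,full([(207,290),(260,238),(328,255),(272,313)],250,120,5),[.53,-.06,-.2],'side')
E
```

```text
[[ 0.53137998 -0.05955101  0.09      ]]
[ 0.5319 -0.0566 -0.1531] rms px 0.39
```

Call:
{"fn": "step_arm", "kwargs": {"plan": [[[0, 0, -0.175], [0, -0.001, 0], 0], [[0, 0, -0.35], [0, -0.002, 0], 0], [[0, 0, -0.525], [0, -0.002, 0], 0], [[0, 0, -0.7], [0, -0.002, 0], 0], [[0, 0, -0.875], [0, -0.002, 0], 0], [[0, 0, -1.05], [0, -0.002, 0], 0], [[0, 0, -1.225], [0, -0.002, 0], 0], [[0, 0, -1.4], [0, -0.002, 0], 0], [[0, 0, -1.565], [0, -0.002, 0], 0], [[0, 0, -1.565], [0, -0.002, 0], 0]]}}

```text
time: 11.95
position: [0.5294, -0.0602, 0.1484]
tool_rot: [-0.328, -3.122, -0.001]
ft_force: [-0.1, 0.4, 0.3]
grip_width: 1.002
```

```bash
python3 mv.py .532 -.061 .069 78; python3 -c "
from h import *
for n in('top','side'): cv2.imwrite(f'pics/{n}5.png',ctrl.get_image(n)[:,:,::-1])
i=cv2.imread('pics/side5.png');cv2.imwrite('pics/a.png',crop(i,250,100,130,110,5));i=cv2.imread('pics/top5.png');cv2.imwrite('pics/b.png',i)"
```

```text
t 11.95 pos [ 0.5294 -0.0602  0.1484] jaw 78.0 q [ 0.73  0.2  -0.74  1.83  0.15  1.17  1.31] F [-0.1  0.4  0.3] w 1.002
turn [ 0.    -0.002 -0.   ] shift [-0.0029 -0.0003  0.0794]
```

View pics/a.png

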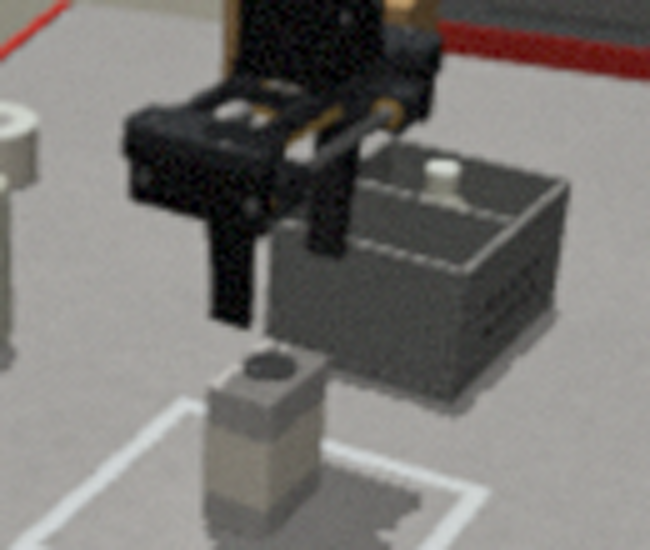

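View pics/b.png

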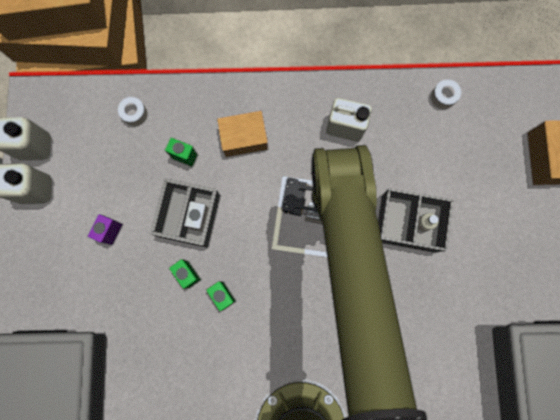

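Call:
{"fn": "step_arm", "kwargs": {"plan": [[[0, 0, 0], [-0.0025, 0, 0.015], 0], [[0, 0, 0], [-0.0025, 0, 0.03], 0], [[0, 0, 0], [-0.0025, 0, 0.045], 0], [[0, 0, 0], [-0.0025, 0, 0.06], 0], [[0, 0, 0], [-0.0025, 0, 0.075], 0], [[0, 0, 0], [-0.0025, 0, 0.082], 0], [[0, 0, 0], [-0.0025, 0, 0.082], 0], [[0, 0, 0], [-0.0025, 0, 0.082], 0], [[0, 0, 0], [-0.0025, 0, 0.082], 255], [[0, 0, 0], [-0.0025, 0, 0.082], 255]]}}

```text
time: 13.3
position: [0.5329, -0.0609, 0.0679]
tool_rot: [0.326, 3.124, -0.0]
ft_force: [-0.3, 0.7, 0.8]
grip_width: 0.858
```

Call:
{"fn": "step_arm", "kwargs": {"plan": [[[0, 0, 0], [0, 0, 0], 255], [[0, 0, 0], [0, 0, 0], 255], [[0, 0, 0], [0, 0, 0], 255], [[0, 0, 0], [0, 0, -0.015], 255], [[0, 0, 0], [0, 0, -0.04], 255], [[0, 0, 0], [0, 0, -0.07], 255], [[0, 0, 0], [0, 0, -0.1], 255], [[0, 0, 0], [0, 0, -0.125], 255], [[0, 0, 0], [0, 0, -0.135], 255], [[0, 0, 0], [0, 0, -0.135], 255]]}}

```text
time: 14.55
position: [0.5328, -0.0609, 0.2029]
tool_rot: [0.326, 3.124, -0.001]
ft_force: [1.3, 0.3, -1.5]
grip_width: 0.736
```

```bash
python3 -c "
from h import *
p=[.5387,.2791,-.2257]; print(T(p,[[0,.032,0]]))
for n in('side',): cv2.imwrite(f'pics/{n}6.png',ctrl.get_image(n)[:,:,::-1])
i=cv2.imread('pics/side6.png');cv2.imwrite('pics/a6.png',crop(i,230,50,150,150,4))"
python3 mv.py .546 .310 .2 -12.9
```

```text
[[0.54586124 0.31028841 0.        ]]
t 14.6 pos [ 0.5322 -0.0608  0.202 ] jaw 78.1 q [ 0.75  0.16 -0.74  1.76  0.11  1.27  1.34] F [-1.4 -0.1 -2.4] w 0.736
turn [ 0.000e+00 -1.000e-03 -1.553e+00] shift [0.063  0.3657 0.0019]
```

View pics/a6.png

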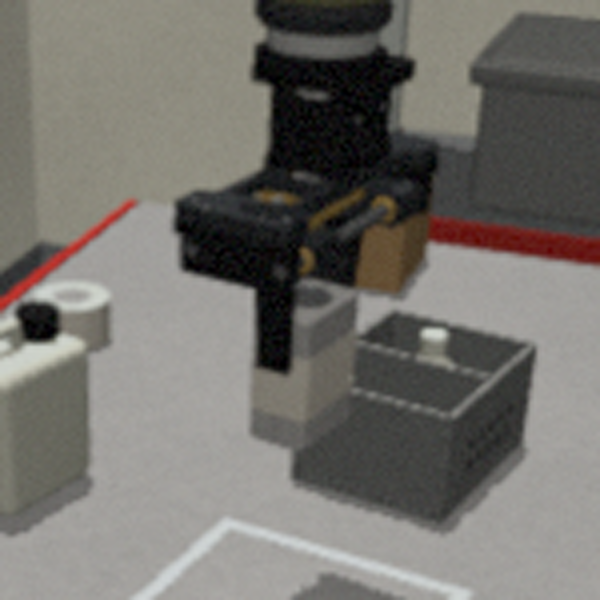

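Call:
{"fn": "step_arm", "kwargs": {"plan": [[[0, 0, 0.1], [0.004, 0.02, 0], 255], [[0, 0, 0.28], [0.011, 0.06, 0], 255], [[0, 0, 0.46], [0.018, 0.105, 0], 255], [[0, 0, 0.64], [0.026, 0.15, 0], 255], [[0, 0, 0.82], [0.034, 0.195, 0], 255], [[0, 0, 1.0], [0.042, 0.24, 0], 255], [[0, 0, 1.18], [0.049, 0.285, 0], 255], [[0, 0, 1.36], [0.056, 0.325, 0], 255], [[0, 0, 1.5], [0.061, 0.355, 0], 255], [[0, 0, 1.589], [0.063, 0.366, 0.002], 255]]}}

```text
time: 15.85
position: [0.5448, 0.3129, 0.1987]
tool_rot: [-2.456, -1.956, 0.004]
ft_force: [-1.0, -0.5, -2.1]
grip_width: 0.735
```

```bash
python3 -c "
from h import *
for n in('side','top'): cv2.imwrite(f'pics/{n}7.png',ctrl.get_image(n)[:,:,::-1])
i=cv2.imread('pics/side7.png');cv2.imwrite('pics/a7.png',crop(i,140,80,190,230,3));i=cv2.imread('pics/top7.png');cv2.imwrite('pics/b7.png',crop(i,130,110,150,160,5)[:600])"
python3 mv.py .546 .310 .2 -12.9
```

```text
t 15.95 pos [0.5448 0.312  0.1985] jaw -12.8 q [ 0.01  0.38 -0.73  1.54  0.26  1.32 -0.97] F [-0.   0.4 -1.6] w 0.735
turn [-0.003  0.001  0.002] shift [-0.0017  0.0016 -0.0015]
```

View pics/a7.png

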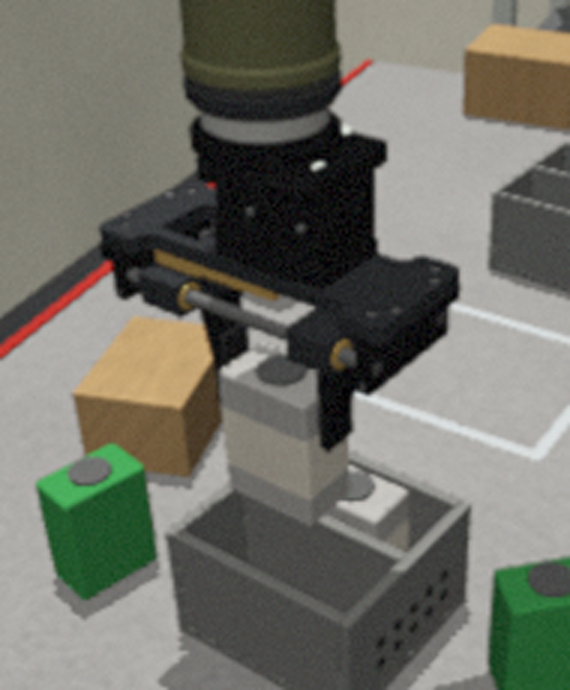

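View pics/b7.png

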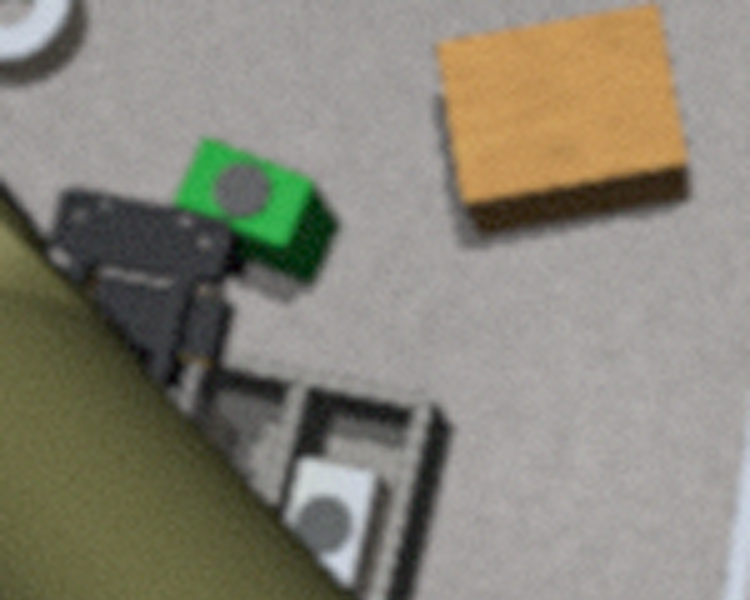

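```bash
python3 -c "
from h import *
i=cv2.imread('pics/side7.png');im=crop(i,185,190,120,105,6)
draw(im,'side',(.5448,.312,np.radians(-12.8)),[rect(.032,.02,.1305),rect(.032,.02,.2175)],(0,0,255),6,(185,190))
draw(im,'side',(.5387,.2791,-.2257),[rect(.065,.028,.088,.032)],(0,255,255),6,(185,190))
cv2.imwrite('pics/a8.png',im)"
```

```text
(no output)
```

View pics/a8.png

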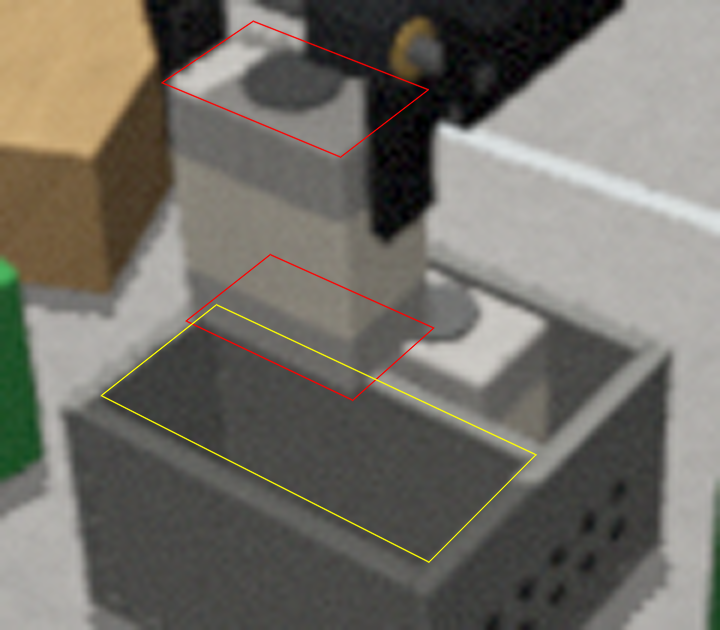

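Call:
{"fn": "step_arm", "kwargs": {"plan": [[[0, 0, 0], [0, 0.001, 0.005], 255], [[0, 0, 0], [0, 0.001, 0.01], 255], [[0, 0, 0], [0, 0.001, 0.015], 255], [[0, 0, 0], [0, 0.001, 0.02], 255], [[0, 0, 0], [0, 0.001, 0.025], 255], [[0, 0, 0], [0, 0.001, 0.03], 255], [[0, 0, 0], [0, 0.001, 0.032], 255], [[0, 0, 0], [0, 0.001, 0.032], 255], [[0, 0, 0], [0, 0.001, 0.032], 255], [[0, 0, 0], [0, 0.001, 0.032], 255]]}}

```text
time: 17.2
position: [0.5476, 0.3103, 0.1687]
tool_rot: [2.458, 1.957, 0.001]
ft_force: [0.5, 1.1, -1.6]
grip_width: 0.736
```

```bash
python3 -c "
from h import *
for n in('side',): cv2.imwrite(f'pics/{n}9.png',ctrl.get_image(n)[:,:,::-1])
i=cv2.imread('pics/side9.png');im=crop(i,185,200,120,100,6);cv2.imwrite('pics/a9.png',cv2.convertScaleAbs(im,alpha=1.8,beta=-30))"
python3 mv.py .546 .312 .068 -12.9
```

```text
t 17.25 pos [0.5475 0.3102 0.1687] jaw -12.9 q [ 0.01  0.4  -0.72  1.57  0.28  1.27 -0.98] F [-0.4 -0.2 -1.6] w 0.737
turn [ 0.    -0.    -0.001] shift [ 0.0014 -0.0019  0.1007]
```

View pics/a9.png

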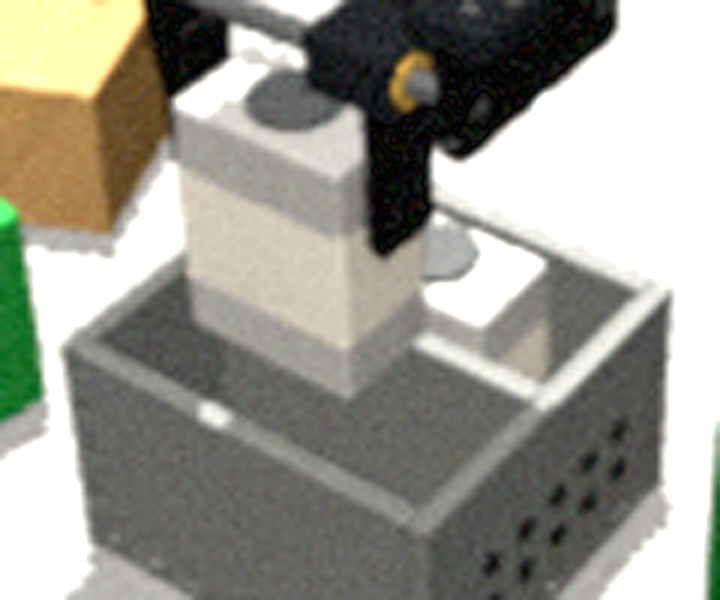

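```bash
python3 - <<'E'
from fit import *
f=lambda a:full(a,185,200,6)
t=unproj('side',f([(348,396),(195,325)]),.1007); print('tin bottom near,left',t.round(4)) 
b=unproj('side',f([(420,515),(94,345),(530,403)]),.088); print('bay near,left,right',b.round(4))
a=np.radians(-12.9); ux=np.array([np.cos(a),np.sin(a)]);uy=np.array([-ux[1],ux[0]])
print('tin edge y gap to +y wall', [(q[:2]-b[0,:2])@uy for q in t], [(q[:2]-b[1,:2])@uy for q in t], 'bay width',(b[2,:2]-b[0,:2])@uy,'len',(b[1,:2]-b[0,:2])@ux,'tin x from near end',[(q[:2]-b[0,:2])@ux for q in t])
E
```

```text
tin bottom near,left [[0.5238 0.332  0.1007]
 [0.5821 0.3202 0.1007]]
bay near,left,right [[0.4889 0.358  0.088 ]
 [0.6151 0.3279 0.088 ]
 [0.4764 0.3019 0.088 ]]
tin edge y gap to +y wall [np.float64(-0.017588529861051857), np.float64(-0.016086265202740323)] [np.float64(-0.01644919511457001), np.float64(-0.014946930456258478)] bay width -0.05750353419716591 len 0.12966867225706424 tin x from near end [np.float64(0.03974202569245932), np.float64(0.09921278892557296)]
```

Call:
{"fn": "step_arm", "kwargs": {"plan": [[[0, 0, 0], [0.002, -0.001, 0], 255], [[0, 0, 0], [0.004, -0.002, 0], 255], [[0, 0, 0], [0.005, -0.003, 0], 255], [[0, 0, 0], [0.005, -0.003, 0.003], 255], [[0, 0, 0], [0.005, -0.003, 0.006], 255], [[0, 0, 0], [0.005, -0.003, 0.009], 255], [[0, 0, 0], [0.005, -0.003, 0.012], 255], [[0, 0, 0], [0.005, -0.003, 0.015], 255], [[0, 0, 0], [0.005, -0.003, 0.018], 255], [[0, 0, 0], [0.005, -0.003, 0.018], 255]]}}

```text
time: 18.5
position: [0.5455, 0.3156, 0.1502]
tool_rot: [-2.458, -1.957, 0.001]
ft_force: [0.0, -0.4, -1.7]
grip_width: 0.735
```

```bash
python3 -c "
from h import *
for n in('side',): cv2.imwrite(f'pics/{n}10.png',ctrl.get_image(n)[:,:,::-1])
i=cv2.imread('pics/side10.png');im=crop(i,185,200,120,100,6);cv2.imwrite('pics/a10.png',cv2.convertScaleAbs(im,alpha=1.8,beta=-30))"
python3 mv.py .546 .312 .068 -12.9
```

```text
t 18.55 pos [0.5456 0.3157 0.1504] jaw -12.9 q [-0.01  0.42 -0.72  1.59  0.29  1.24 -1.  ] F [ 0.6 -0.6 -2.3] w 0.737
turn [-0.     0.    -0.001] shift [-0.0035  0.0012  0.0824]
```

View pics/a10.png

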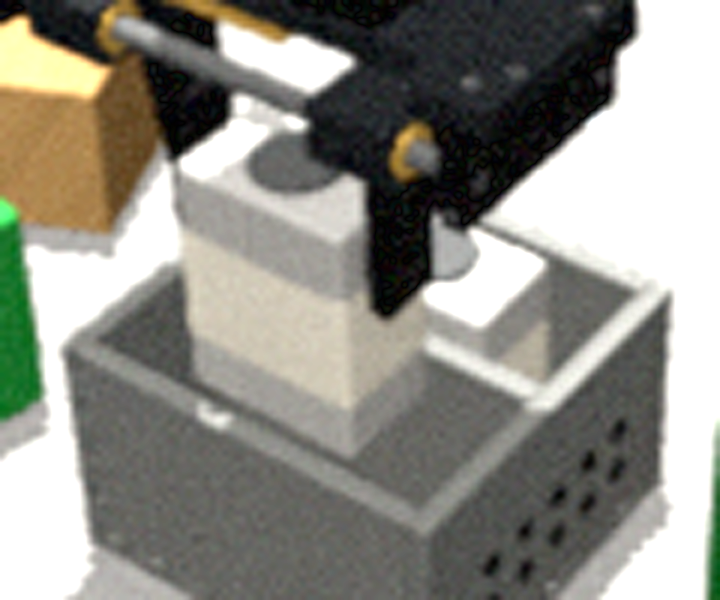

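```bash
python3 - <<'E'
from fit import *
f=lambda a:full(a,185,200,6)
t=unproj('side',f([(348,457),(195,383)]),.0824)
b=unproj('side',f([(420,515),(94,345),(530,403)]),.088)
a=np.radians(-12.9); ux=np.array([np.cos(a),np.sin(a)]);uy=np.array([-ux[1],ux[0]])
print([(q[:2]-b[0,:2])@uy for q in t], [(q[:2]-b[1,:2])@uy for q in t],[(q[:2]-b[0,:2])@ux for q in t])
E
```

```text
[np.float64(-0.011456185374921952), np.float64(-0.010239191751671919)] [np.float64(-0.010316850628440103), np.float64(-0.009099857005190075)] [np.float64(0.035844924426203156), np.float64(0.09594576057860309)]
```

Call:
{"fn": "step_arm", "kwargs": {"plan": [[[0, 0, 0], [0.001, 0, 0.006], 255], [[0, 0, 0], [0.001, 0, 0.013], 255], [[0, 0, 0], [0.001, 0, 0.02], 255], [[0, 0, 0], [0.001, 0, 0.028], 255], [[0, 0, 0], [0.001, 0, 0.036], 255], [[0, 0, 0], [0.001, 0, 0.044], 255], [[0, 0, 0], [0.001, 0, 0.052], 255], [[0, 0, 0], [0.001, 0, 0.06], 255], [[0, 0, 0], [0.001, 0, 0.067], 255], [[0, 0, 0], [0.001, 0, 0.07], 255]]}}

```text
time: 19.8
position: [0.5457, 0.3165, 0.0799]
tool_rot: [-2.458, -1.957, 0.001]
ft_force: [0.1, -0.1, -1.1]
grip_width: 0.734
```

```bash
python3 mv.py .546 .312 .073 -12.9
```

```text
t 19.8 pos [0.5457 0.3165 0.0799] jaw -12.9 q [-0.03  0.49 -0.69  1.65  0.34  1.12 -1.04] F [ 0.1 -0.1 -1.1] w 0.734
turn [-0.001  0.001 -0.001] shift [-0.0043  0.0013  0.0069]
```

Call:
{"fn": "step_arm", "kwargs": {"plan": [[[0, 0, 0], [0, 0, 0.001], 255], [[0, 0, 0], [0, 0, 0.002], 255], [[0, 0, 0], [0, 0, 0.003], 255], [[0, 0, 0], [0, 0, 0.004], 255], [[0, 0, 0], [0, 0, 0.005], 255], [[0, 0, 0], [0, 0, 0.0055], 255], [[0, 0, 0], [0, 0, 0.006], 255], [[0, 0, 0], [0, 0, 0.0065], 255], [[0, 0, 0], [0, 0, 0.0068], 255], [[0, 0, 0], [0, 0, 0.0068], 255]]}}

```text
time: 21.05
position: [0.5459, 0.3167, 0.0738]
tool_rot: [2.458, 1.957, -0.0]
ft_force: [0.6, -0.5, -0.1]
grip_width: 0.736
```

```bash
python3 mv.py .546 .312 .073 -12.9;python3 -c "
from h import *
for n in('side',): cv2.imwrite(f'pics/{n}11.png',ctrl.get_image(n)[:,:,::-1])
i=cv2.imread('pics/side11.png');im=crop(i,185,200,120,100,6);cv2.imwrite('pics/a11.png',cv2.convertScaleAbs(im,alpha=1.8,beta=-30))"
```

```text
t 21.05 pos [0.5459 0.3167 0.0738] jaw -12.9 q [-0.03  0.5  -0.69  1.66  0.34  1.11 -1.04] F [ 0.6 -0.5 -0.1] w 0.736
turn [ 0.     0.    -0.001] shift [-0.0046  0.0012  0.0008]
```

View pics/a11.png

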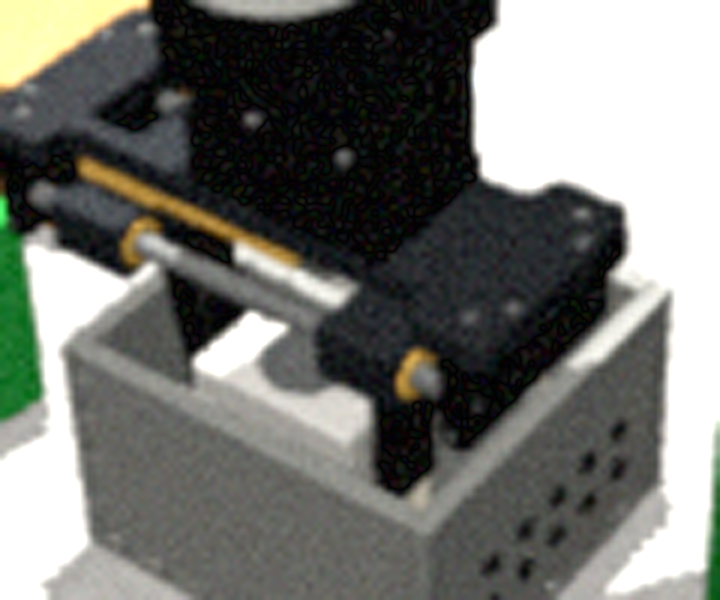

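Call:
{"fn": "step_arm", "kwargs": {"plan": [[[0, 0, 0], [0, 0, 0.0005], 255], [[0, 0, 0], [0, 0, 0.0008], 255], [[0, 0, 0], [0, 0, 0.0008], 40], [[0, 0, 0], [0, 0, 0.0003], 30], [[0, 0, 0], [0, 0, 0], 25], [[0, 0, 0], [0, 0, -0.001], 25], [[0, 0, 0], [0, 0, -0.02], 25], [[0, 0, 0], [0, 0, -0.05], 25], [[0, 0, 0], [0, 0, -0.09], 25], [[0, 0, 0], [0, 0, -0.125], 25]]}}

```text
time: 22.35
position: [0.5461, 0.3172, 0.2018]
tool_rot: [2.457, 1.957, 0.003]
ft_force: [0.1, -0.1, -0.3]
grip_width: 0.9
```

```bash
python3 mv.py .575 .43 .2 -12.9;python3 -c "
from h import *
for n in('side',): cv2.imwrite(f'pics/{n}12.png',ctrl.get_image(n)[:,:,::-1])
i=cv2.imread('pics/side12.png');im=crop(i,185,200,120,100,6);cv2.imwrite('pics/a12.png',cv2.convertScaleAbs(im,alpha=1.8,beta=-30))"
```

```text
t 22.35 pos [0.5461 0.3172 0.2018] jaw -12.9 q [ 0.    0.39 -0.73  1.53  0.26  1.32 -0.98] F [ 0.1 -0.1 -0.3] w 0.9
turn [ 0.002 -0.001 -0.001] shift [0.1164 0.0029 0.002 ]
```

View pics/a12.png

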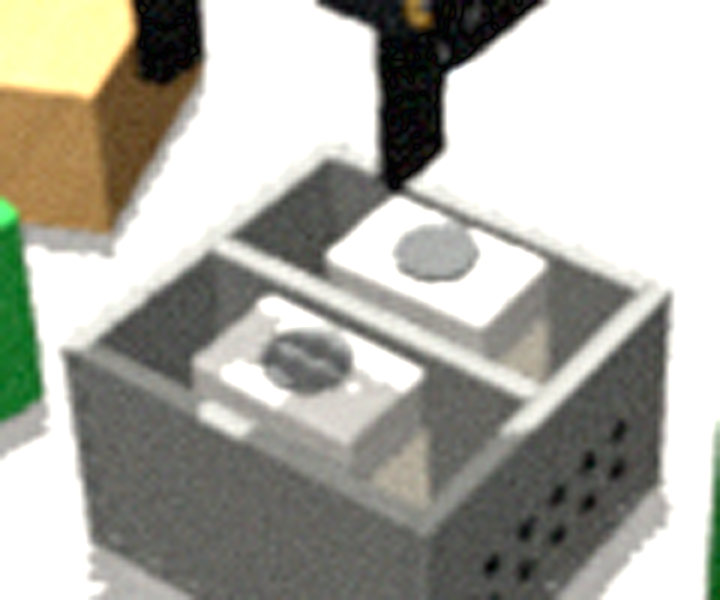

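```bash
python3 mv.py .564 .389 .2 -12.9
```

```text
t 22.4 pos [0.548  0.3188 0.2071] jaw -12.9 q [ 0.    0.38 -0.73  1.52  0.26  1.33 -0.98] F [1.7 2.  3.8] w 0.903
turn [ 0.007 -0.006 -0.001] shift [ 0.072  -0.0002  0.0075]
```

Call:
{"fn": "step_arm", "kwargs": {"plan": [[[0, 0, 0], [0.025, 0, 0], 0], [[0, 0, 0], [0.05, 0, 0], 0], [[0, 0, 0], [0.074, 0.001, 0], 0], [[0, 0, 0], [0.074, 0.001, 0], 0], [[0, 0, 0], [0.074, 0.001, 0.03], 0], [[0, 0, 0], [0.074, 0.001, 0.06], 0], [[0, 0, 0], [0.074, 0.001, 0.09], 0], [[0, 0, 0], [0.074, 0.001, 0.1], 0], [[0, 0, 0], [0.074, 0.001, 0.1], 0], [[0, 0, 0], [0.074, 0.001, 0.1], 0]]}}

```text
time: 23.65
position: [0.5642, 0.389, 0.1005]
tool_rot: [2.458, 1.956, 0.004]
ft_force: [0.3, -0.5, 0.3]
grip_width: 1.003
```

```bash
python3 mv.py .564 .389 .05 -12.9;python3 -c "
from h import *
for n in('side','top'): cv2.imwrite(f'pics/{n}13.png',ctrl.get_image(n)[:,:,::-1])
i=cv2.imread('pics/side13.png');cv2.imwrite('pics/a13.png',crop(i,130,150,220,180,3));i=cv2.imread('pics/top13.png');cv2.imwrite('pics/b13.png',crop(i,80,130,180,160,4))"
```

```text
t 23.65 pos [0.5642 0.389  0.1005] jaw -13.0 q [-0.15  0.58 -0.69  1.49  0.38  1.21 -1.12] F [ 0.3 -0.5  0.3] w 1.003
turn [ 0.002 -0.002 -0.001] shift [-0.0001 -0.0003  0.0505]
```

View pics/a13.png

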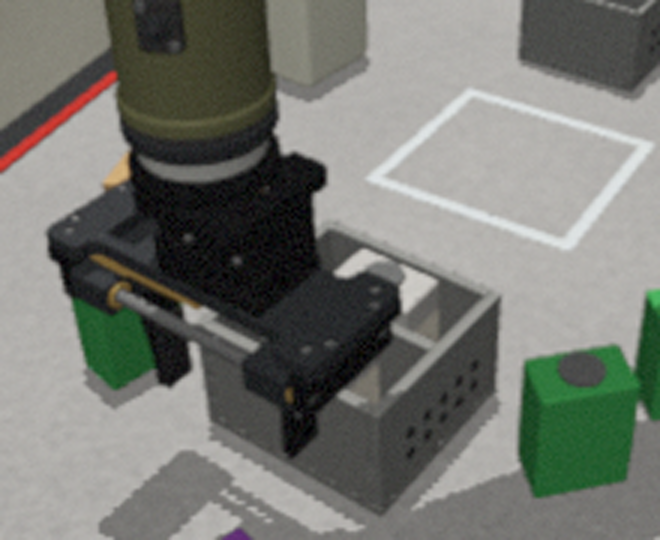

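View pics/b13.png

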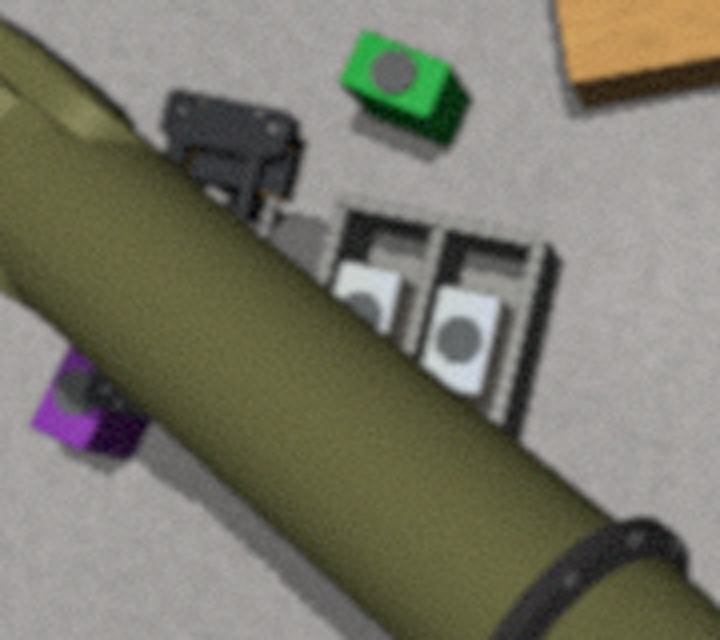

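Call:
{"fn": "step_arm", "kwargs": {"plan": [[[0, 0, 0], [-0.005, 0, 0.01], 0], [[0, 0, 0], [-0.01, 0, 0.02], 0], [[0, 0, 0], [-0.01, 0, 0.035], 0], [[0, 0, 0], [-0.01, 0, 0.05], 0], [[0, 0, 0], [-0.01, 0, 0.05], 0], [[0, 0, 0], [-0.015, 0, 0.05], 0], [[0, 0, 0], [-0.02, 0, 0.05], 0], [[0, 0, 0], [-0.025, 0, 0.05], 0], [[0, 0, 0], [-0.028, 0, 0.05], 0], [[0, 0, 0], [-0.028, 0, 0.05], 0]]}}

```text
time: 25.0
position: [0.5573, 0.3609, 0.0489]
tool_rot: [2.458, 1.956, 0.0]
ft_force: [0.5, 0.9, 0.4]
grip_width: 1.0
```

```bash
python3 mv.py .56 .36 .05 -12.9;python3 -c "
from h import *
for n in('side',): cv2.imwrite(f'pics/{n}14.png',ctrl.get_image(n)[:,:,::-1])
i=cv2.imread('pics/side14.png');cv2.imwrite('pics/a14.png',crop(i,130,150,220,180,3))"
```

```text
t 25.0 pos [0.5573 0.3609 0.0489] jaw -13.0 q [-0.11  0.59 -0.67  1.59  0.4   1.1  -1.11] F [0.5 0.9 0.4] w 1.0
turn [ 0.     0.    -0.001] shift [-0.0003  0.0028 -0.0011]
```

View pics/a14.png

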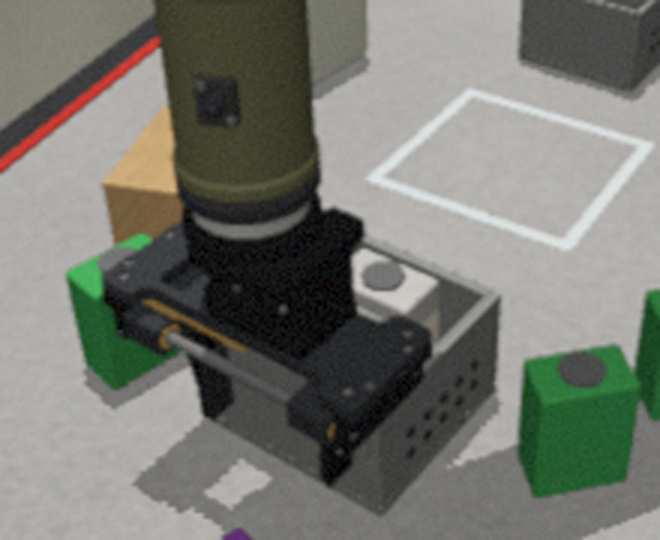

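Call:
{"fn": "step_arm", "kwargs": {"plan": [[[0, 0, 0], [-0.004, 0, 0], 0], [[0, 0, -0.002], [-0.013, 0.0015, 0], 0], [[0, 0, -0.004], [-0.026, 0.004, 0], 0], [[0, 0, -0.007], [-0.039, 0.007, 0], 0], [[0, 0, -0.01], [-0.053, 0.0095, 0], 0], [[0, 0, -0.013], [-0.067, 0.0125, 0], 0], [[0, 0, -0.016], [-0.081, 0.015, 0], 0], [[0, 0, -0.019], [-0.095, 0.018, 0], 0], [[0, 0, -0.022], [-0.109, 0.0205, 0], 0], [[0, 0, -0.025], [-0.12, 0.0225, 0], 0]]}}

```text
time: 26.3
position: [0.5523, 0.2384, 0.0489]
tool_rot: [2.433, 1.987, 0.0]
ft_force: [0.4, 5.0, 1.0]
grip_width: 1.001
```

```bash
python3 mv.py .543 .027 .049 -9.1;python3 -c "
from h import *
for n in('side','top'): cv2.imwrite(f'pics/{n}15.png',ctrl.get_image(n)[:,:,::-1])
i=cv2.imread('pics/side15.png');cv2.imwrite('pics/a15.png',crop(i,150,120,220,180,3));i=cv2.imread('pics/top15.png');cv2.imwrite('pics/b15.png',crop(i,130,130,240,160,3))"
```

```text
t 26.3 pos [0.5523 0.2384 0.0489] jaw -11.5 q [ 0.11  0.47 -0.69  1.75  0.34  1.04 -0.9 ] F [0.4 5.  1. ] w 1.001
turn [ 0.    -0.    -0.042] shift [-2.09e-01  3.31e-02 -1.00e-04]
```

View pics/a15.png

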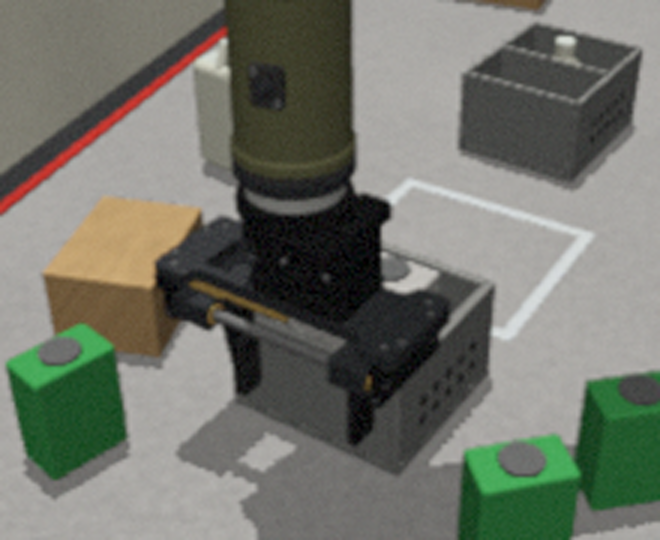

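View pics/b15.png

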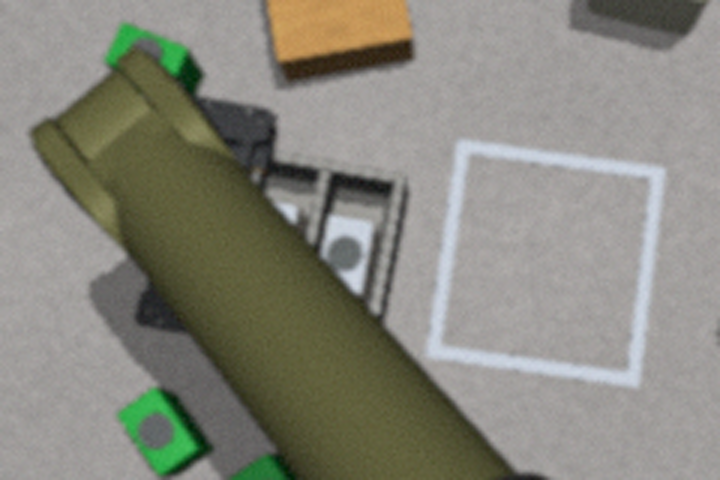

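Call:
{"fn": "step_arm", "kwargs": {"plan": [[[0, 0, -0.002], [-0.008, 0.0015, 0], 0], [[0, 0, -0.004], [-0.02, 0.004, 0], 0], [[0, 0, -0.007], [-0.034, 0.0065, 0], 0], [[0, 0, -0.01], [-0.048, 0.009, 0], 0], [[0, 0, -0.013], [-0.062, 0.012, 0], 0], [[0, 0, -0.016], [-0.076, 0.0145, 0], 0], [[0, 0, -0.019], [-0.09, 0.017, 0], 0], [[0, 0, -0.022], [-0.104, 0.02, 0], 0], [[0, 0, -0.025], [-0.118, 0.023, 0], 0], [[0, 0, -0.028], [-0.13, 0.025, 0], 0]]}}

```text
time: 27.65
position: [0.5508, 0.1058, 0.0487]
tool_rot: [2.405, 2.021, -0.0]
ft_force: [0.6, 2.6, -1.4]
grip_width: 1.004
```

```bash
python3 mv.py .543 .027 .049 -9.1;python3 -c "
from h import *
for n in('side','top'): cv2.imwrite(f'pics/{n}16.png',ctrl.get_image(n)[:,:,::-1])
i=cv2.imread('pics/side16.png');cv2.imwrite('pics/a16.png',crop(i,220,100,160,150,4));i=cv2.imread('pics/top16.png');cv2.imwrite('pics/b16.png',crop(i,180,130,200,150,4))"
```

```text
t 27.65 pos [0.5508 0.1058 0.0487] jaw -9.9 q [ 0.35  0.39 -0.68  1.86  0.29  1.   -0.63] F [ 0.6  2.6 -1.4] w 1.004
turn [-0.     0.    -0.014] shift [-0.0789  0.0059 -0.0003]
```

View pics/a16.png

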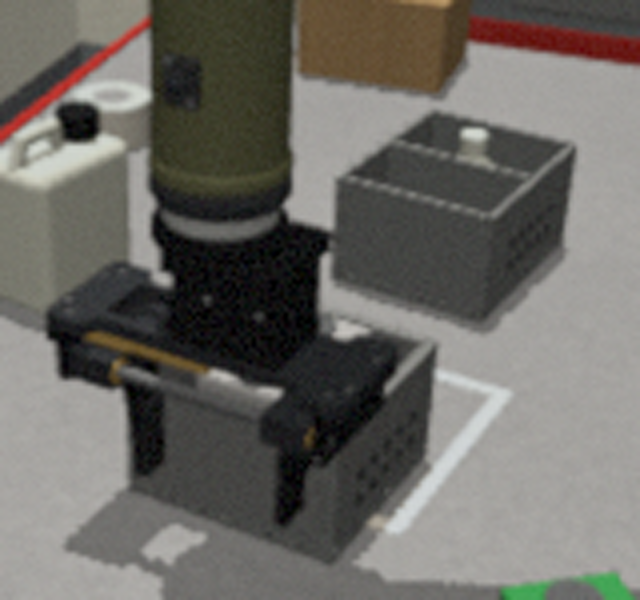

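View pics/b16.png

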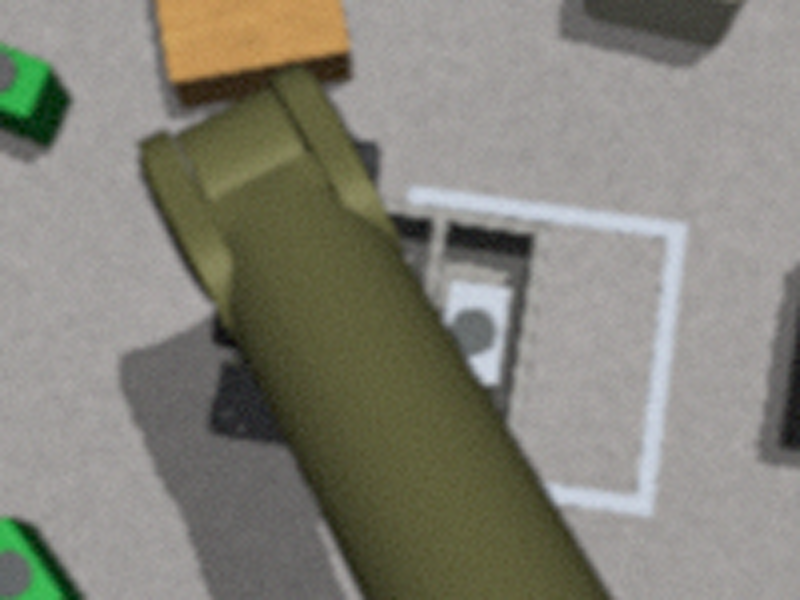

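Call:
{"fn": "step_arm", "kwargs": {"plan": [[[0, 0, -0.002], [-0.008, 0.001, 0], 0], [[0, 0, -0.004], [-0.018, 0.003, 0], 0], [[0, 0, -0.006], [-0.029, 0.005, 0], 0], [[0, 0, -0.008], [-0.04, 0.006, 0], 0], [[0, 0, -0.01], [-0.05, 0.008, 0], 0], [[0, 0, -0.012], [-0.06, 0.009, 0], 0], [[0, 0, -0.014], [-0.067, 0.01, 0], 0], [[0, 0, -0.014], [-0.072, 0.011, 0], 0], [[0, 0, -0.014], [-0.074, 0.011, 0], 0], [[0, 0, -0.014], [-0.074, 0.011, 0], 0]]}}

```text
time: 29.0
position: [0.5491, 0.0318, 0.0488]
tool_rot: [2.39, 2.037, 0.0]
ft_force: [0.6, 3.0, 2.6]
grip_width: 0.997
```

```bash
python3 mv.py .543 .027 .049 -9.1;python3 -c "
from h import *
for n in('side','top'): cv2.imwrite(f'pics/{n}17.png',ctrl.get_image(n)[:,:,::-1])
i=cv2.imread('pics/side17.png');cv2.imwrite('pics/a17.png',crop(i,220,100,160,150,4));i=cv2.imread('pics/top17.png');cv2.imwrite('pics/b17.png',crop(i,220,140,160,130,5))"
```

```text
t 29.0 pos [0.5491 0.0318 0.0488] jaw -9.1 q [ 0.47  0.36 -0.66  1.88  0.26  0.99 -0.47] F [0.6 3.  2.6] w 0.997
turn [ 0.001  0.    -0.   ] shift [-0.0057 -0.0053 -0.0002]
```

View pics/a17.png

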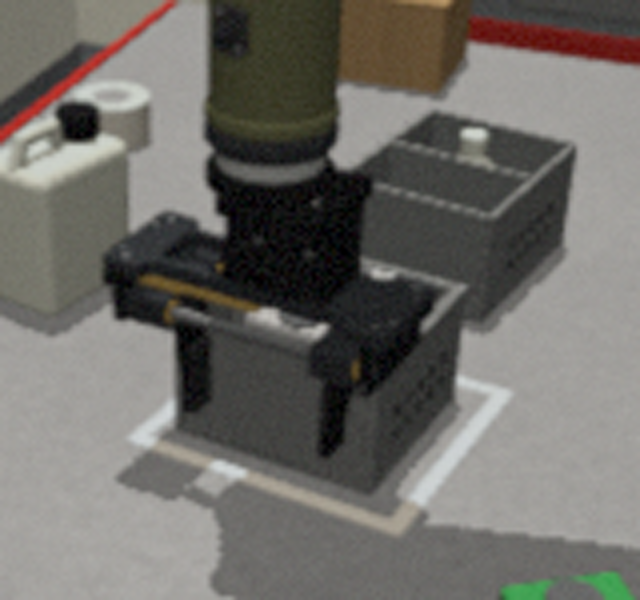

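View pics/b17.png

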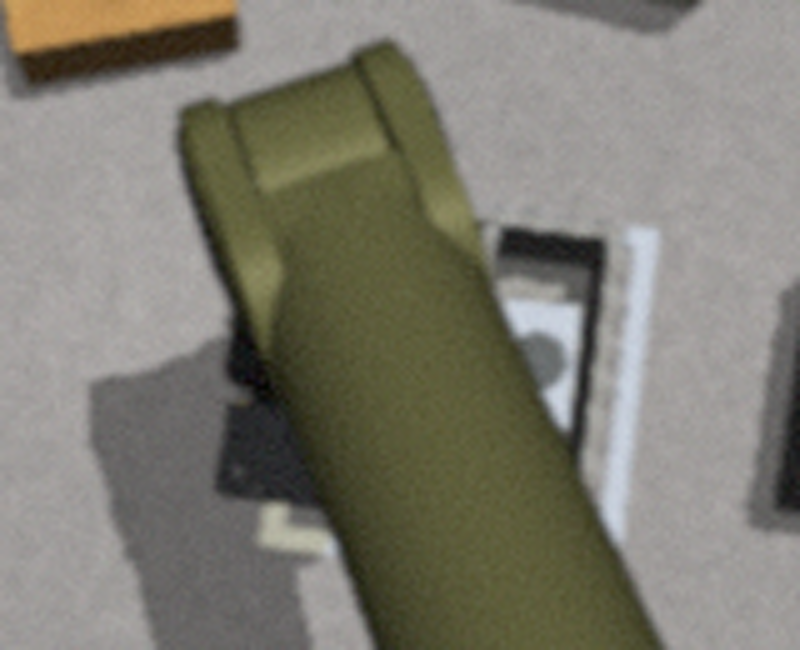

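Call:
{"fn": "step_arm", "kwargs": {"plan": [[[0, 0, 0], [0.005, 0, 0], 0], [[0, 0, 0], [0.02, 0, 0], 0], [[0, 0, 0], [0.05, 0, 0], 0], [[0, 0, 0], [0.07, 0, -0.04], 0], [[0, 0, 0], [0.1, 0, -0.09], 0], [[0, 0, 0], [0.15, 0, -0.13], 0], [[0, 0, 0], [0.2, 0, -0.16], 0], [[0, 0, 0], [0.25, 0, -0.16], 0], [[0, 0, 0], [0.3, 0, -0.16], 0], [[0, 0, 0], [0.3, 0, -0.16], 0]]}}

```text
time: 30.35
position: [0.5936, 0.3346, 0.2077]
tool_rot: [-2.38, -2.045, 0.0]
ft_force: [-0.8, 0.4, -0.8]
grip_width: 1.001
```

```bash
python3 mv.py .543 .027 .049 -9.1;python3 -c "
from h import *
for n in('side','top'): cv2.imwrite(f'pics/{n}18.png',ctrl.get_image(n)[:,:,::-1])
i=cv2.imread('pics/side18.png');cv2.imwrite('pics/a18.png',crop(i,235,120,130,115,6)[:, :780]);i=cv2.imread('pics/top18.png');cv2.imwrite('pics/b18.png',crop(i,262,165,100,100,6))"
```

```text
t 30.35 pos [0.5936 0.3346 0.2077] jaw -8.7 q [-0.02  0.51 -0.76  1.38  0.34  1.39 -0.92] F [-0.8  0.4 -0.8] w 1.001
turn [-0.003 -0.002  0.008] shift [-0.3121 -0.0032  0.158 ]
```

View pics/a18.png

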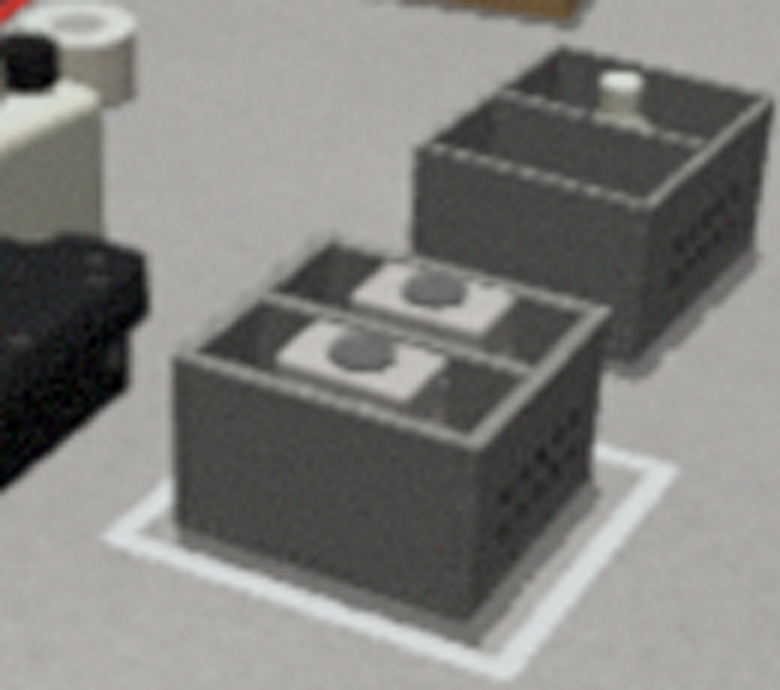

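View pics/b18.png

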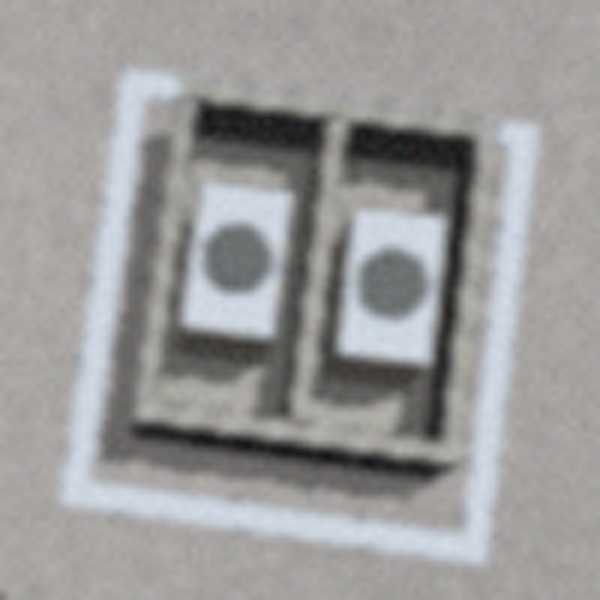

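```bash
python3 - <<'E'
from fit import *
def C(hx,hy,z): return np.array([[hx,hy,z],[hx,-hy,z],[-hx,-hy,z],[-hx,hy,z]])
P=C(.073,.068,.088)
A=full([(172,92),(503,125),(465,462),(135,427)],262,165); B=full([(178,355),(332,240),(608,305),(478,442)],235,120)
a=fit(P,A,[.53,-.05,-.15]); b=fit(P,B,[.53,-.05,-.15],'side')
m=np.load('p.npz')['mark']; print('mark',m)
M=C(.1,.095,0)[[0,1,3]]; 
ms=fit(C(.1,.095,0)[[0,3,2]],full([(100,537),(508,682),(680,468)],235,120),m,'side')
for p,q in((a,m),(b,ms)): print('d',(p-q).round(4))
# side base corners
fit(np.array([[.073,.068,0],[-.073,.068,0],[-.073,-.068,0]]),full([(175,525),(468,618),(590,485)],235,120),b,'side')
for nm,z,t,w in(('top',.093,[(200,183),(296,190),(276,340),(182,330)],[(350,208),(448,213),(432,367),(336,355)]),):
    for c in(t,w):
        q=fit(C(.032,.02,z),full(c,262,165),[.53,-.05,-.15]); d=q[:2]-a[:2];c_,s_=np.cos(a[2]),np.sin(a[2]); print('in tote',(c_*d[0]+s_*d[1]).round(4),(-s_*d[0]+c_*d[1]).round(4))
E
```

```text
[ 0.5342 -0.05   -0.1332] rms px 0.63
[ 0.536  -0.0513 -0.1656] rms px 0.93
mark [ 0.53049463 -0.04936308 -0.15928014]
[ 0.5313 -0.05   -0.166 ] rms px 0.07
d [ 0.0038 -0.0007  0.026 ]
d [ 0.0047 -0.0013  0.0004]
[ 0.5362 -0.0497 -0.1627] rms px 0.83
[ 0.5401 -0.0165 -0.1409] rms px 0.27
in tote 0.0014 0.034
[ 0.5284 -0.0798 -0.127 ] rms px 0.26
in tote -0.0019 -0.0302
```

```bash
python3 - <<'E'
from h import *
a=cv2.imread('pics/top0.png');b=cv2.imread('pics/top18.png')
for n,(x,y,w,h) in dict(canister=(320,90,60,60),carton=(210,105,62,52),crate_bottle=(412,205,28,28)).items(): print(n,cv2.absdiff(a,b)[y:y+h,x:x+w].mean())
print(ctrl.get_state()['ft_force'].round(1) if hasattr(ctrl.get_state()['ft_force'],'round') else ctrl.get_state()['ft_force'])
ctrl.close_job()
E
```

```text
canister 16.30675925925926
carton 16.019023986765923
crate_bottle 20.608843537414966
[-0.1 -0.1  0. ]
the job is handed in; nothing more can be done
```

```bash
python3 - <<'E'
import cv2,numpy as np
a=cv2.imread('pics/top0.png',0).astype(np.float32);b=cv2.imread('pics/top18.png',0).astype(np.float32)
for n,(x,y,w,h) in dict(canister=(320,90,60,60),carton=(210,105,62,52),crate_bottle=(412,205,28,28),bg=(380,60,60,20)).items():
    A,B=a[y:y+h,x:x+w],b[y:y+h,x:x+w]; print(n,A.mean(),B.mean(),cv2.phaseCorrelate(A-A.mean(),B-B.mean()))
E
```

```text
canister 128.3625 144.69194 ((0.07975708625366451, -0.07442888325110175), 0.9674504391352335)
carton 130.05148 146.56886 ((-0.05895974911706503, 0.044361416824145294), 1.0619314765488659)
crate_bottle 107.53954 112.45791 ((-0.22337661225064842, -0.16551551069179737), 0.6112677584754096)
bg 127.309166 143.555 ((0.04558041494352594, 0.09245441738903537), 1.072837450504303)
```

I moved the tin to the tote's empty bay, slid the loaded tote into the taped outline, and handed the job in at about 30 s. No verdict is reported.

- **Tin:** I gripped it across its narrow width in the crate and stood it on the open bench. After letting go, I took it again along its length, lowered it into the bay beside the twin and released it. It looked upright in the pictures.
- **Tote:** I pushed it low on its outer side with both fingertips, without lifting it, then backed off.

**Last checks before handing in:**
- **Tote in the outline:** its centre is about 4–5 mm from the mark's centre. The angle is off by about 0.03 rad in the top camera and 0.00 in the side camera.
- **Tins in their bays:** the tin is at (1, +34) mm and the twin at (−2, −30) mm in the tote's frame. These come from the top camera only.
- **Robot:** it stood clear of everything, with the wrist force at about 0 N.

**Checks that disagreed:**
- **Tote position:** the two cameras differed by about 5 mm in y on where the tote first stood. I corrected the insertion from the side pictures, and the tin went in without any contact force.
- **Bystanders:** a first brightness comparison showed the bottle, canister and carton changed, but the plain background had brightened as well. An image-shift check of saved pictures, run after handing in, found less than 0.3 pixel (under 1 mm) of movement for all three. The bottle's match was weaker because the tin beside it was gone.

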